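# Load a three-bay injector tester, latch its hoods and start the run

### The job

Lock the injector tester off with its red mushroom stop before you touch anything else, then lay every injector that is on the bench into a bay of its own with its long nozzle end to the back, and press all three amber hoods down until they click shut (the empty bay's too). Then twist the red stop to let it spring back out, and press the blue, the white and the green key in that order, one at a time; leave the yellow key and the other things on the bench alone.

Things in the scene. Friction and masses are not known exactly. Their poses are not given: they have to be found in the camera images.
- tester: fixed bench unit 285 (x) by 300 (y) mm: blue base, steel deck at height 34 mm with three bays, grey control apron in front, top at 46. Origin under it on the bench; x to its back, y to its left. Each bay has aluminium 45-degree V rests, 8 mm thick, at x = +40 and -47, open down to the deck between, and steel cheeks that locate the thick section at the brass end to 4 mm either way; left of each bay stands a plunger housing, x = 27 to 45, 34 to 46 from the bay's line, 76 high
- bay_1 (a point): bay 1 (left): where the middle of a seated injector lies, on its barrel axis, 62 mm above the bench; axes as the tester's, the injector lies along x. Bays are 88 mm apart. The hinge axis of this bay's hood runs along y, 84 mm behind this point (+x) and 18 mm above it
- hood_1 (a joint): angle of the amber hood of bay 1 (rad): 0 shut and level, 1.6 to 1.75 open, leaning back. 68 mm long from hinge to front edge, 54 wide, 24 deep; its flat top face passes through the hinge axis, black press pad 58 mm from the hinge. A light spring lifts it; the last mm need 8 to 13 N at the pad, then a plunger holds it at 0 to 0.03; about 10 N up at the front edge pulls it open
- bay_2 (a point): bay 2 (middle): where the middle of a seated injector lies, on its barrel axis, 62 mm above the bench; axes as the tester's, the injector lies along x. Bays are 88 mm apart. The hinge axis of this bay's hood runs along y, 84 mm behind this point (+x) and 18 mm above it
- hood_2 (a joint): angle of the amber hood of bay 2 (rad): 0 shut and level, 1.6 to 1.75 open, leaning back. 68 mm long from hinge to front edge, 54 wide, 24 deep; its flat top face passes through the hinge axis, black press pad 58 mm from the hinge. A light spring lifts it; the last mm need 8 to 13 N at the pad, then a plunger holds it at 0 to 0.03; about 10 N up at the front edge pulls it open
- bay_3 (a point): bay 3 (right): where the middle of a seated injector lies, on its barrel axis, 62 mm above the bench; axes as the tester's, the injector lies along x. Bays are 88 mm apart. The hinge axis of this bay's hood runs along y, 84 mm behind this point (+x) and 18 mm above it
- hood_3 (a joint): angle of the amber hood of bay 3 (rad): 0 shut and level, 1.6 to 1.75 open, leaning back. 68 mm long from hinge to front edge, 54 wide, 24 deep; its flat top face passes through the hinge axis, black press pad 58 mm from the hinge. A light spring lifts it; the last mm need 8 to 13 N at the pad, then a plunger holds it at 0 to 0.03; about 10 N up at the front edge pulls it open
- stop_press (a joint): how far the red mushroom stop is pressed in (m): 0 out, end of travel 0.009. Pressed past 0.0075 (8 to 14 N) a catch holds it in at about 0.0055; turning its head lets it out
- stop_knob (a joint): turn of the red mushroom head (rad): 0 at rest, grows clockwise seen from above, end stop 1.1; a weak damped spring turns it slowly back. With the stop held in, a turn of 0.6 or more frees the catch, and the head rises 5.5 mm when it is let go or lifted
- stop_top (a point): middle of the top of the red mushroom head: round, 40 mm across, straight rim from 1 to 20 mm below this point; on a yellow disc at the right end of the apron. The point is 84 mm above the bench when the stop is out
- key_white (a joint): travel of the white key (next to the red stop) in m: 0 up, 0.005 fully down; springs back, 2 to 5 N
- key_white_top (a point): middle of the top of the white key (next to the red stop): square cap 26 mm wide, 11 mm proud of the apron; the keys stand 46 mm apart in a row
- key_blue (a joint): travel of the blue key in m: 0 up, 0.005 fully down; springs back, 2 to 5 N
- key_blue_top (a point): middle of the top of the blue key: square cap 26 mm wide, 11 mm proud of the apron; the keys stand 46 mm apart in a row
- key_yellow (a joint): travel of the yellow key (not to be pressed) in m: 0 up, 0.005 fully down; springs back, 2 to 5 N
- key_yellow_top (a point): middle of the top of the yellow key (not to be pressed): square cap 26 mm wide, 11 mm proud of the apron; the keys stand 46 mm apart in a row
- key_green (a joint): travel of the green key (left end of the apron) in m: 0 up, 0.005 fully down; springs back, 2 to 5 N
- key_green_top (a point): middle of the top of the green key (left end of the apron): square cap 26 mm wide, 11 mm proud of the apron; the keys stand 46 mm apart in a row
- injector_1 (a point): injector 1 (absent in some starts): dark steel diesel injector, 144 mm long, 0.26 kg, lying stub up. The point is at mid-length on the barrel axis, 12 mm above what it lies on; y points along the barrel to the long stepped nozzle end (brass tip at the other end), z up. 24 mm across from y = 0 to 46 and -56 to -38 mm, 17 from -38 to 0; stub 10 mm thick at y = -19, top 22 above the point
- injector_2 (a point): injector 2 (absent in some starts): dark steel diesel injector, 144 mm long, 0.26 kg, lying stub up. The point is at mid-length on the barrel axis, 12 mm above what it lies on; y points along the barrel to the long stepped nozzle end (brass tip at the other end), z up. 24 mm across from y = 0 to 46 and -56 to -38 mm, 17 from -38 to 0; stub 10 mm thick at y = -19, top 22 above the point
- injector_3 (a point): injector 3 (absent in some starts): dark steel diesel injector, 144 mm long, 0.26 kg, lying stub up. The point is at mid-length on the barrel axis, 12 mm above what it lies on; y points along the barrel to the long stepped nozzle end (brass tip at the other end), z up. 24 mm across from y = 0 to 46 and -56 to -38 mm, 17 from -38 to 0; stub 10 mm thick at y = -19, top 22 above the point
- paste_tin: bystander: round green and white tin, 70 mm across, 26 mm high, in front of the tester; origin under its middle
- bearing: bystander: ball bearing 52 mm across, 14 mm high; origin under its middle
Not all that is in view belongs to the job. What is shaped like the part that bears injector_2 but purple is not meant.

How it is judged (in metres and radians):
On the way, in this order (a step that is already met when the one before it is completed fails the run):
1. the red stop is pressed in and stays in by itself (value of joint stop_press above 0.004 m and contact force between the fingers and stop_knob below 0.5 N), for 0.2 s.
2. with the stop in, every injector lies in a bay, nozzle to the back, and all three hoods are latched shut (value of joint stop_press above 0.004 m and ((distance between injector_1 and bay_1 below 0.008 m and angle between the y axis of injector_1 and the x axis of bay_1, either way round below 0.1 rad) or (distance between injector_1 and bay_2 below 0.008 m and angle between the y axis of injector_1 and the x axis of bay_2, either way round below 0.1 rad) or (distance between injector_1 and bay_3 below 0.008 m and angle between the y axis of injector_1 and the x axis of bay_3, either way round below 0.1 rad)) and y of stop_top in the frame of injector_1 below -0.05 m and ((distance between injector_2 and bay_1 below 0.008 m and angle between the y axis of injector_2 and the x axis of bay_1, either way round below 0.1 rad) or (distance between injector_2 and bay_2 below 0.008 m and angle between the y axis of injector_2 and the x axis of bay_2, either way round below 0.1 rad) or (distance between injector_2 and bay_3 below 0.008 m and angle between the y axis of injector_2 and the x axis of bay_3, either way round below 0.1 rad)) and y of stop_top in the frame of injector_2 below -0.05 m and ((distance between injector_3 and bay_1 below 0.008 m and angle between the y axis of injector_3 and the x axis of bay_1, either way round below 0.1 rad) or (distance between injector_3 and bay_2 below 0.008 m and angle between the y axis of injector_3 and the x axis of bay_2, either way round below 0.1 rad) or (distance between injector_3 and bay_3 below 0.008 m and angle between the y axis of injector_3 and the x axis of bay_3, either way round below 0.1 rad)) and y of stop_top in the frame of injector_3 below -0.05 m and value of joint each of hood_1, hood_2, hood_3 below 0.05 rad), for 0.3 s.
3. the red stop has been turned and has sprung out (value of joint stop_press below 0.0015 m and value of joint each of hood_1, hood_2, hood_3 below 0.05 rad), for 0.2 s.
4. the blue key is pressed down (value of joint key_blue above 0.003 m and contact force between the fingers and key_blue above 0.5 N), for 0.03 s.
5. the white key is pressed down (value of joint key_white above 0.003 m and contact force between the fingers and key_white above 0.5 N), for 0.03 s.
6. the green key is pressed down (value of joint key_green above 0.003 m and contact force between the fingers and key_green above 0.5 N), for 0.03 s.
At the end, for the whole second after the job is handed in: every injector lies in a bay of its own (middle within 8 mm of the bay's middle, within 0.1 rad of the bay's line, nozzle end to the back), all three hoods are held shut (under 0.05 rad), the red stop is out (under 1.5 mm), all keys are up, all at rest (all of step 3 and ((distance between injector_1 and bay_1 below 0.008 m and angle between the y axis of injector_1 and the x axis of bay_1, either way round below 0.1 rad) or (distance between injector_1 and bay_2 below 0.008 m and angle between the y axis of injector_1 and the x axis of bay_2, either way round below 0.1 rad) or (distance between injector_1 and bay_3 below 0.008 m and angle between the y axis of injector_1 and the x axis of bay_3, either way round below 0.1 rad)) and y of stop_top in the frame of injector_1 below -0.05 m and ((distance between injector_2 and bay_1 below 0.008 m and angle between the y axis of injector_2 and the x axis of bay_1, either way round below 0.1 rad) or (distance between injector_2 and bay_2 below 0.008 m and angle between the y axis of injector_2 and the x axis of bay_2, either way round below 0.1 rad) or (distance between injector_2 and bay_3 below 0.008 m and angle between the y axis of injector_2 and the x axis of bay_3, either way round below 0.1 rad)) and y of stop_top in the frame of injector_2 below -0.05 m and ((distance between injector_3 and bay_1 below 0.008 m and angle between the y axis of injector_3 and the x axis of bay_1, either way round below 0.1 rad) or (distance between injector_3 and bay_2 below 0.008 m and angle between the y axis of injector_3 and the x axis of bay_2, either way round below 0.1 rad) or (distance between injector_3 and bay_3 below 0.008 m and angle between the y axis of injector_3 and the x axis of bay_3, either way round below 0.1 rad)) and y of stop_top in the frame of injector_3 below -0.05 m and value of joint each of key_white, key_blue, key_yellow, key_green below 0.001 m and linear speed of each of injector_1, injector_2, injector_3 below 0.02 m/s); the robot touches nothing.
It fails at once if an injector is gripped or a hood is moved while the tester is not locked off (value of joint stop_press below 0.003 m and (contact force between the fingers and injector_1 above 3 N or contact force between the fingers and injector_2 above 3 N or contact force between the fingers and injector_3 above 3 N or value of joint hood_1 between 0.15 and 1 rad or value of joint hood_2 between 0.15 and 1 rad or value of joint hood_3 between 0.15 and 1 rad)).
It fails at once if the robot presses the blue, white or green key while the stop is in or a hood is open (((value of joint key_blue above 0.003 m and contact force between the fingers and key_blue above 0.5 N) or (value of joint key_white above 0.003 m and contact force between the fingers and key_white above 0.5 N) or (value of joint key_green above 0.003 m and contact force between the fingers and key_green above 0.5 N)) and (value of joint stop_press above 0.004 m or value of joint any of hood_1, hood_2, hood_3 above 0.1 rad)).
It fails at once if the robot presses the yellow key (value of joint key_yellow above 0.003 m and contact force between the fingers and key_yellow above 0.5 N).
It fails at once if two keys are down at once (value of joint each of key_blue, key_white above 0.0025 m or value of joint each of key_blue, key_green above 0.0025 m or value of joint each of key_white, key_green above 0.0025 m).
It fails at once if a bystander on the bench is displaced by more than 4 cm (distance of any of paste_tin, bearing from where it was at the start of the episode above 0.04 m).
Of injector_1, injector_2, injector_3 only 2 to 3 are there at a start; the rules pass over those that are not, and their reading is None.
At some moment in a run one of injector_1, injector_2, injector_3 may be knocked a few centimetres aside while the robot is not near it.
Once in a run the grip may slacken for a moment while it holds something.
It also fails if it takes over 210 s, if anything falls off the work surface, if the arm or the gripper's body presses on something with over 40 N, if the wrist force passes 120 N, or if a joint passes its speed limit or range.

### The arm

A 6-joint arm with a two-finger parallel gripper is mounted at the origin on a cart in front of the work surface, level with it; the furniture and walls round the work are solid. World frame = base frame: x ahead of the robot, y to its left, z up, the work surface at z = 0. Lengths are in mm, angles in rad, forces in N, time in s.
With the tool pointing down it reaches from about 300 to 775 mm from the base axis. Payload 14.6 kg.
Tool frame: the origin (TCP) lies at the very end of the fingers, on their centre line; the grasp point (between the pads) lies 19 mm behind it; z points along the fingers, y is the line along which they close (so a half turn about z gives the same grasp; the last joint's range is limited). The gripper opens to 94 mm and grips with 3 to 60 N. Pads are 16 mm wide; open, the fingers measure 119 mm over their backs; the gripper's body (75 mm by 177 mm) begins 78 mm behind the grasp point.
Start: joints at [1.041, 0.3, 1.521, -0, 1.321, -0.067], TCP at [245.546, 492.134, 205.446] pointing down, gripper open.
Joint ranges: [-3.03, 3.03], [-0.79, 2.21], [0.23, 2.52], [-1.04, 4.18], [0, 3.07], [-2.55, 2.55]. Speed limits (rad/s): [2.22, 2.22, 2.57, 3.14, 3.14, 3.14].

### API

Orientations are given as [roll, pitch, yaw] about the fixed x, y, z axes, in that order (R = Rz(yaw) Ry(pitch) Rx(roll)).
In Python, from cell import manip, camera, get_calibration gives the robot as it stands.
- The arm moves only by the tool arm_command, never from a script. Its argument "targets" is a list of rows, each an object of numbers: "hand": the opening, from -1 (shut) to 1 (fully open), so that 0 is half open; "x", "y", "z": the shift along the tool's x, y, z in m; "yaw": the turn about the tool's z in rad. In form: [{"hand": .., "x": .., "y": .., "z": .., "yaw": ..}, ...]. A call has 1 to 10 rows; each row shifts and turns the commanded pose from where the row before left it, along the tool's axes as they then stand; what a row does not reach is not made up. A row lasts 1/10 s, in which the tool goes at most 50 mm and 8.59 degrees, less where a joint would pass 70% of its speed; a pose out of reach is approached as far as the arm can. A call is refused whole if a number of a shift passes 0.05 or a number of a turn 0.15, either way. A call with a gripper value outside its range is refused whole. The fingers move at their own pace and stop on an object; "newtons" is the grip in N (left out, the last holds). Time passes only in rows, so rows that do not move let the fingers close. It gives the time, the measured TCP pose, the force, the opening and the grip force at its end, in the units of the state.
- manip.read_state(): the state, without advancing time (a new reading comes with each control period).
- camera(name): name is "scene" or "side" or "wrist"; returns the picture (384x512x3 uint8, red, green, blue); there is no depth.
- get_calibration(name): a dict with "K" (3x3 intrinsics, pixels), "cam_to_world" (4x4, takes a point from camera to world coordinates). Camera axes: x right, y up, looking along -z (the intrinsics and any distortion apply to the point x, -y, -z); pixel columns grow to the right and rows downward; lengths in mm; the calibration is good to about 2 mm. A picture is of the moment at which its call begins: read the wrist's pose just before it. get_calibration takes no time and is no camera call; for the wrist camera it gives the pose at the moment of the call.
- manip.sign_off(): hands the job in; it is judged then, once.
The state is a dict: "clock": time; "joints": joint angles; "qd": joint speeds; "effort": joint torques, N m; "eef_pos": TCP position; "eef_rot": TCP orientation; "wrist_force": force on the tool from outside, world axes, zero at the start; "moment": the same for the moment, N m; "finger_gap": finger opening in mm; "finger_force": force on a finger pad.
Only numpy, scipy, OpenCV 4.12 (cv2) and the standard library are available. Lean on these libraries where they do the work, as an engineer would, in place of code of your own. Each camera call takes 0.05 s, during which the arm holds its last target. There are 200 camera calls.

## Working session

There is one attempt and no reset: what is moved stays moved. The work goes in short steps, Python scripts to look and compute and a tool call to move; the robot and the scene stay as the last step left them, time stands still between calls to the robot, and variables do not carry over. Pictures are saved under pics/ and viewed, at most 14 in all, crops included, and the job is handed in when it is done.

Besides the shell and the picture viewer there is one more tool, called after "Request:" as name(argument=value, ...) on one line, values as JSON. arm_command: Moves the arm, as the interface text tells. Its arguments: {"type":"object","properties":{"targets":{"type":"array"},"newtons":{"type":"number"}},"required":["targets"]}

```bash
ls; mkdir -p pics; python3 - <<'E'
from cell import manip, camera, get_calibration
import cv2,numpy as np
s=manip.read_state(); print(s)
for n in ("scene","side","wrist"):
    c=get_calibration(n); print(n,np.round(c["K"],1).tolist(),np.round(c["cam_to_world"],3).tolist(),[k for k in c])
    cv2.imwrite(f"pics/{n}0.png",camera(n)[:,:,::-1])
E
```

```text
pics
{'clock': 0.0, 'joints': array([ 1.04141708e+00,  3.00494017e-01,  1.52159630e+00, -2.66807356e-05,
        1.32068370e+00, -6.65896261e-02]), 'qd': array([-2.08323402e-05, -8.10970636e-04, -1.41401257e-03,  2.48824180e-05,
        1.16243765e-04, -1.83192096e-03]), 'effort': array([ 9.24946153e-05, -5.31798184e+01, -3.52744710e+01,  7.07867648e-02,
        2.43159255e-02, -1.38384867e-04]), 'eef_pos': array([245.41447267, 491.91380707, 204.8673182 ]), 'eef_rot': array([-3.14041218e+00, -5.28233204e-05,  2.67880962e+00]), 'wrist_force': array([0.39429941, 1.18854668, 0.63399043]), 'moment': array([-0.04083945,  0.02015683, -0.00829272]), 'finger_force': 0.0, 'finger_gap': 93.9562857094532}
scene [[357.0, 0.0, 252.0], [0.0, 357.0, 192.3], [0.0, 0.0, 1.0]] [[0.842, 0.347, -0.413, 4.753], [-0.539, 0.559, -0.63, -755.402], [0.013, 0.753, 0.658, 877.977], [0.0, 0.0, 0.0, 1.0]] ['K', 'cam_to_world']
side [[481.0, 0.0, 259.1], [0.0, 481.0, 193.4], [0.0, 0.0, 1.0]] [[-0.813, 0.202, -0.546, -318.17], [-0.582, -0.313, 0.751, 1143.566], [-0.019, 0.928, 0.372, 661.574], [0.0, 0.0, 0.0, 1.0]] ['K', 'cam_to_world']
wrist [[309.4, 0.0, 251.9], [0.0, 309.4, 190.2], [0.0, 0.0, 1.0]] [[0.445, -0.87, -0.21, 184.639], [0.895, 0.432, 0.107, 522.279], [-0.002, -0.236, 0.972, 383.687], [0.0, 0.0, 0.0, 1.0]] ['K', 'cam_to_world']
```

```bash
python3 - <<'E'
import cv2
a=cv2.imread("pics/scene0.png");cv2.imwrite("pics/scene0b.png",cv2.resize(a,(800,600),interpolation=cv2.INTER_CUBIC))
E
```

```text
(no output)
```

View pics/scene0b.png

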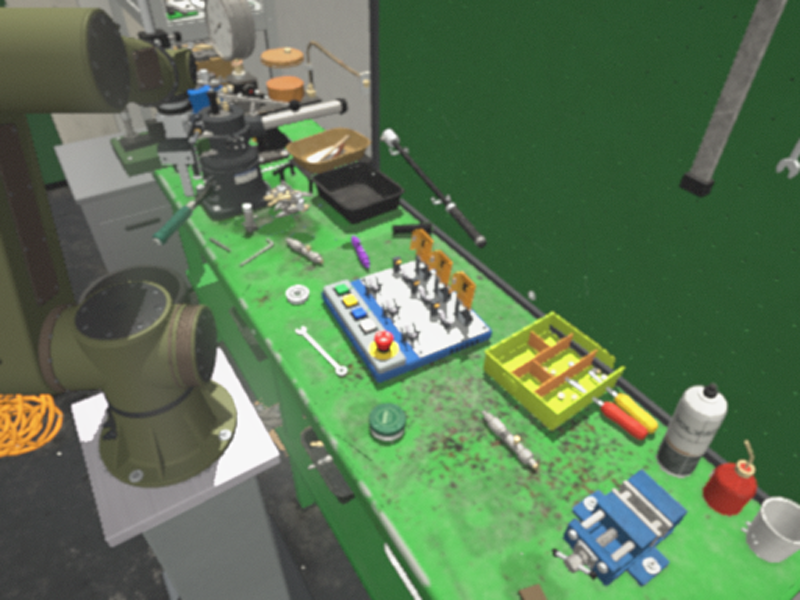

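View pics/side0.png

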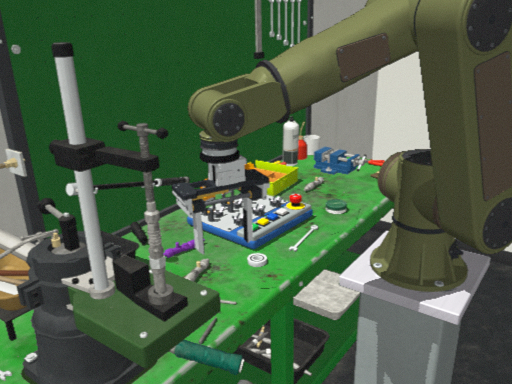

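The scene view (800x600 scaling) shows steel injectors at (305,250) and (510,440), and the purple decoy at (360,250). The tester has its red stop at (383,341) and keys going up-left to green at (342,289). The tin is at (388,420) and the bearing at (297,294). I'll measure these by colour.

```bash
cat > h.py <<'E'
from cell import manip, camera, get_calibration
import cv2, numpy as np
def ray(cal,u,v):
    K=cal["K"];T=np.array(cal["cam_to_world"])
    d=np.array([(u-K[0][2])/K[0][0],-(v-K[1][2])/K[1][1],-1.]); return T[:3,3],T[:3,:3]@d
def plane(cal,u,v,z):
    o,d=ray(cal,u,v); return o+d*(z-o[2])/d[2]
def proj(cal,p):
    T=np.array(cal["cam_to_world"]);c=T[:3,:3].T@(np.array(p,float)-T[:3,3]);K=cal["K"]
    return np.array([K[0][2]+K[0][0]*c[0]/-c[2],K[1][2]+K[1][1]*-c[1]/-c[2]])
def tri(rays):
    A=np.zeros((3,3));b=np.zeros(3)
    for o,d in rays:
        d=d/np.linalg.norm(d);M=np.eye(3)-np.outer(d,d);A+=M;b+=M@o
    return np.linalg.solve(A,b)
def mask(img,lo,hi):
    return cv2.inRange(cv2.cvtColor(img,cv2.COLOR_RGB2HSV),np.array(lo),np.array(hi))
def blobs(m,amin=10,n=6):
    k,_,st,c=cv2.connectedComponentsWithStats(m)
    r=[(int(st[i,4]),*np.round(c[i],1).tolist(),*st[i,:4].tolist()) for i in range(1,k) if st[i,4]>=amin]
    return sorted(r,reverse=True)[:n]
C=dict(blue=((105,150,60),(125,255,255)),yellow=((22,150,120),(32,255,255)),amber=((10,150,120),(20,255,255)),
 purple=((130,100,50),(150,255,255)),green=((60,150,60),(85,255,200)))
def red(img): return mask(img,(0,170,80),(5,255,255))|mask(img,(174,170,80),(180,255,255))
def shot(n,f=None):
    cal=get_calibration(n);img=camera(n)
    if f: cv2.imwrite("pics/"+f,img[:,:,::-1])
    return cal,img
E
python3 - <<'E'
from h import *
img=cv2.imread("pics/scene0.png")[:,:,::-1].copy();cal=get_calibration("scene")
print("red",blobs(red(img)))
for k in ("blue","yellow","amber","purple"): print(k,blobs(mask(img,*C[k])))
for n,u,v,z in [("stop",245,217,80),("white",235.5,208.5,57),("blue",230,200.5,57),("yellow",224,192,57),("green",219,185,57),("injA",195,160,12),("injB",326,282,12),("tin",248,270,26),("bear",190,188,10)]:
    print(n,plane(cal,u,v,z).round(0))
s=cv2.resize(img[150:330,170:400],None,fx=3.4,fy=3.3,interpolation=cv2.INTER_CUBIC);cv2.imwrite("pics/crop1.png",s[:,:,::-1])
E
```

```text
red [(675, 466.2, 313.2, 451, 297, 33, 32), (171, 399.4, 270.0, 385, 258, 29, 23), (45, 245.2, 220.0, 241, 216, 10, 8)]
blue [(343, 253.0, 213.9, 226, 180, 63, 62), (133, 126.7, 62.1, 120, 55, 14, 17), (35, 229.3, 200.3, 226, 198, 8, 6), (19, 307.5, 215.7, 301, 213, 12, 6), (11, 375.6, 345.6, 373, 344, 6, 5)]
yellow [(282, 338.7, 233.9, 322, 211, 40, 44), (229, 406.6, 263.1, 393, 252, 28, 25), (95, 358.6, 257.1, 350, 249, 18, 15), (88, 360.3, 233.2, 352, 227, 21, 14), (71, 244.5, 225.2, 238, 219, 14, 11), (41, 375.5, 245.4, 372, 241, 9, 9)]
amber [(1190, 16.3, 270.2, 0, 252, 40, 41), (630, 351.5, 232.5, 328, 213, 53, 40), (332, 276.0, 162.7, 263, 146, 26, 36), (171, 296.8, 184.6, 289, 175, 15, 22), (120, 182.6, 59.7, 173, 56, 20, 8), (32, 405.1, 267.4, 393, 258, 22, 20)]
purple [(74, 230.5, 161.3, 226, 152, 10, 19)]
stop [424. -79.  80.]
white [430.  -9.  57.]
blue [434.  35.  57.]
yellow [438.  84.  57.]
green [442. 127.  57.]
injA [459. 367.  12.]
injB [ 518. -368.   12.]
tin [ 345. -222.   26.]
bear [366. 219.  10.]
```

View pics/crop1.png

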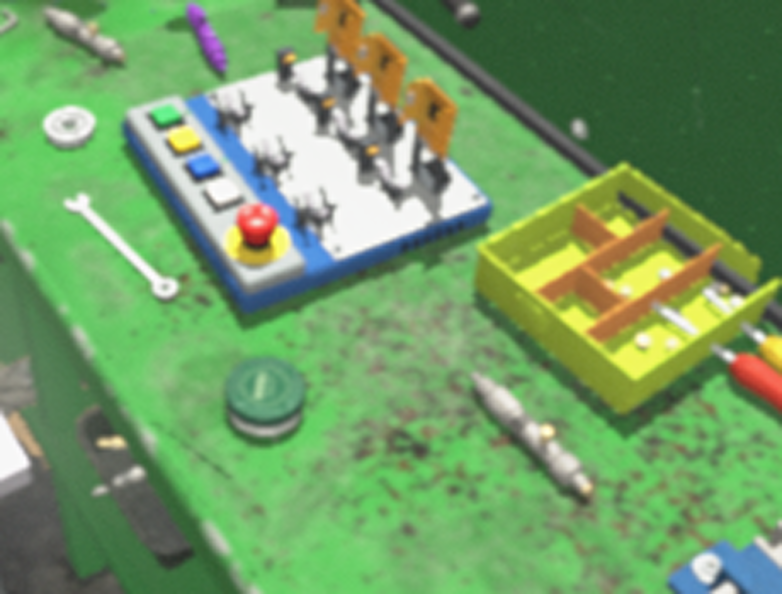

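The crop shows the green, yellow, blue and white keys, then the red stop, along the apron. There are only two steel injectors: A top left at crop (85,35), nozzle at the right or left end still to be checked, and B at crop (530,430), with brass at the lower right. The purple one at (207,38) is not wanted. Next I move over the tester with the gripper closed.

Request:
arm_command(targets=[{"hand": -1, "z": -0.015, "yaw": -0.125}, {"hand": -1, "z": -0.015, "yaw": -0.125}, {"hand": -1, "z": -0.015, "yaw": -0.125}, {"hand": -1, "x": -0.014, "y": -0.037}, {"hand": -1, "x": -0.014, "y": -0.037}, {"hand": -1, "x": -0.014, "y": -0.037}, {"hand": -1, "x": -0.014, "y": -0.037}, {"hand": -1, "x": -0.014, "y": -0.037}, {"hand": -1, "x": -0.014, "y": -0.037}, {"hand": -1, "x": -0.014, "y": -0.037}], newtons=40)

```text
schema error: expected keys hand, x, y, z, yaw
```

Request:
arm_command(targets=[{"hand": -1, "x": -0.014, "y": -0.037}, {"hand": -1, "x": -0.014, "y": -0.037}, {"hand": -1, "x": -0.014, "y": -0.037}, {"hand": -1, "x": -0.014, "y": -0.037}, {"hand": -1, "x": -0.014, "y": -0.037}, {"hand": -1, "x": -0.014, "y": -0.037}, {"hand": -1, "x": -0.014, "y": -0.037}, {"hand": -1}, {"hand": -1}, {"hand": -1}])

```text
schema error: expected keys hand, x, y, z, yaw
```

```bash
python3 - <<'E'
from h import *
s=manip.read_state();print(s["clock"],s["eef_pos"].round(1),s["eef_rot"].round(3),s["wrist_force"].round(1))
cal,img=shot("wrist","w1.png")
print("red",blobs(red(img)))
for k in C: print(k,blobs(mask(img,*C[k]),40,5))
E
```

```text
0.15 [245.5 492.  205. ] [-3.141 -0.     2.679] [-0.3 -0.3  0.5]
red []
blue []
yellow []
amber []
purple []
green [(163, 417.8, 61.2, 384, 43, 72, 37), (102, 160.9, 201.6, 147, 195, 29, 17), (70, 306.0, 76.3, 293, 68, 27, 19)]
```

View pics/w1.png

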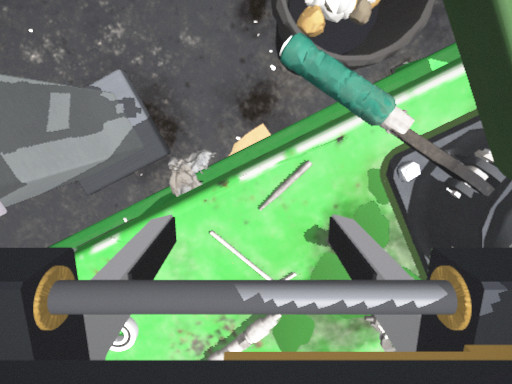

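Every row needs all the keys. This wrist picture, taken from the unmoved start, shows the gripper hiding the rows below about 220, so the camera sees the tool +x side. I'll put the tool over the tester's rear.

Request:
arm_command(targets=[{"hand": -1, "x": 0, "y": 0, "z": -0.03, "yaw": -0.125}, {"hand": -1, "x": 0, "y": 0, "z": -0.03, "yaw": -0.125}, {"hand": -1, "x": 0, "y": 0, "z": -0.03, "yaw": -0.125}, {"hand": -1, "x": -0.023, "y": -0.028, "z": 0, "yaw": 0}, {"hand": -1, "x": -0.023, "y": -0.028, "z": 0, "yaw": 0}, {"hand": -1, "x": -0.023, "y": -0.028, "z": 0, "yaw": 0}, {"hand": -1, "x": -0.023, "y": -0.028, "z": 0, "yaw": 0}, {"hand": -1, "x": -0.023, "y": -0.028, "z": 0, "yaw": 0}, {"hand": -1, "x": -0.023, "y": -0.028, "z": 0, "yaw": 0}, {"hand": -1, "x": -0.023, "y": -0.028, "z": 0, "yaw": 0}], newtons=40)

```text
clock: 1.2
eef_pos: [389.3, 281.4, 295.4]
eef_rot: [3.142, 0.0, 3.054]
wrist_force: [0.7, 1.0, -0.0]
finger_gap: 17.6
finger_force: 0.0
```

Request:
arm_command(targets=[{"hand": -1, "x": -0.023, "y": -0.028, "z": 0, "yaw": 0}, {"hand": -1, "x": -0.023, "y": -0.028, "z": 0, "yaw": 0}, {"hand": -1, "x": -0.023, "y": -0.028, "z": 0, "yaw": 0}, {"hand": -1, "x": -0.023, "y": -0.028, "z": 0, "yaw": 0}, {"hand": -1, "x": -0.023, "y": -0.028, "z": 0, "yaw": 0}, {"hand": -1, "x": -0.023, "y": -0.028, "z": 0, "yaw": 0}, {"hand": -1, "x": -0.023, "y": -0.028, "z": 0, "yaw": 0}, {"hand": -1, "x": -0.023, "y": -0.028, "z": 0, "yaw": 0}, {"hand": -1, "x": -0.023, "y": -0.028, "z": 0, "yaw": 0}, {"hand": -1, "x": 0, "y": 0, "z": 0, "yaw": 0}])

```text
clock: 2.2
eef_pos: [574.1, 10.5, 294.4]
eef_rot: [-3.141, -0.001, 3.05]
wrist_force: [-1.0, 1.7, 0.9]
finger_gap: 0.4
finger_force: 0.0
```

```bash
python3 - <<'E'
from h import *
s=manip.read_state();print(s["clock"],s["eef_pos"].round(1),s["eef_rot"].round(3),s["wrist_force"].round(1),s["qd"].round(2))
cal,img=shot("wrist","w2.png")
print("red",blobs(red(img)))
for k in C: print(k,blobs(mask(img,*C[k]),40,5))
E
```

```text
2.2 [574.1  10.5 294.4] [-3.141e+00 -1.000e-03  3.050e+00] [-1.   1.7  0.9] [ 0.06 -0.04  0.05  0.01 -0.    0.05]
red [(772, 170.7, 53.3, 154, 36, 34, 35)]
blue [(4389, 256.4, 94.6, 148, 82, 216, 26), (476, 268.0, 55.0, 258, 44, 21, 23), (50, 295.0, 228.5, 283, 228, 25, 2), (42, 218.0, 229.5, 208, 229, 21, 2)]
yellow [(789, 182.2, 61.7, 153, 33, 46, 49), (473, 304.8, 54.8, 294, 43, 22, 24), (44, 29.9, 225.0, 24, 208, 13, 37)]
amber [(2526, 65.4, 241.6, 26, 200, 101, 80), (688, 178.1, 226.2, 154, 206, 57, 34), (370, 334.5, 229.1, 312, 213, 51, 28), (63, 64.6, 318.3, 61, 314, 9, 11), (61, 324.1, 213.8, 312, 213, 26, 4)]
purple [(1169, 438.5, 147.8, 391, 137, 95, 24)]
green [(135, 338.8, 54.3, 330, 43, 23, 23), (79, 507.5, 99.4, 500, 92, 12, 20), (59, 491.2, 118.0, 485, 114, 13, 8)]
```

View pics/w2.png

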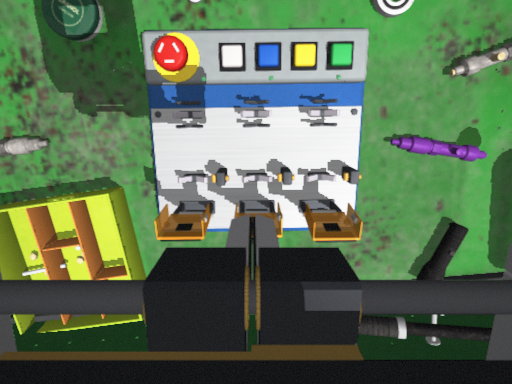

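The wrist view shows the red stop at (171,53), white key at (232,56), blue (268,55), yellow (305,55) and green (341,54). The three bays are at columns ~190, 256 and 320. Injector A is at (480,62), B's nozzle at (20,145) and purple at (438,148).

```bash
python3 - <<'E'
from h import *
img=cv2.imread("pics/w2.png")[:,:,::-1].copy();cal=get_calibration("wrist")
for n,u,v,z in [("stop",170.7,53.3,74),("stop84",170.7,53.3,84),("white",232,56,57),("blue",268,55,57),("yellow",304.8,54.8,57),("green",341.5,54.3,57)]:
    print(n,plane(cal,u,v,z).round(1))
wm=mask(img,(0,0,200),(180,40,255)); print(blobs(wm[30:80,215:250],40))
gm=mask(img,(55,100,60),(85,255,230)); print(blobs(gm[38:72,325:360],40))
s=cv2.resize(img[75:255,140:380],None,fx=3.3,fy=3.3,interpolation=cv2.INTER_CUBIC);cv2.imwrite("pics/crop2.png",s[:,:,::-1])
print(cal["cam_to_world"].round(3))
E
```

```text
stop [424.5 -73.2  74. ]
stop84 [426.5 -70.9  84. ]
white [431.  -1.  57.]
blue [433.8  44.1  57. ]
yellow [437.7  90.   57. ]
green [441.2 135.7  57. ]
[(395, 16.8, 25.7, 7, 16, 20, 21)]
[(496, 16.0, 16.2, 5, 5, 23, 24)]
[[ 8.90000e-02 -9.68000e-01 -2.33000e-01  5.05794e+02]
 [ 9.96000e-01  8.60000e-02  2.30000e-02  1.82530e+01]
 [-2.00000e-03 -2.34000e-01  9.72000e-01  4.73397e+02]
 [ 0.00000e+00  0.00000e+00  0.00000e+00  1.00000e+00]]
```

View pics/crop2.png

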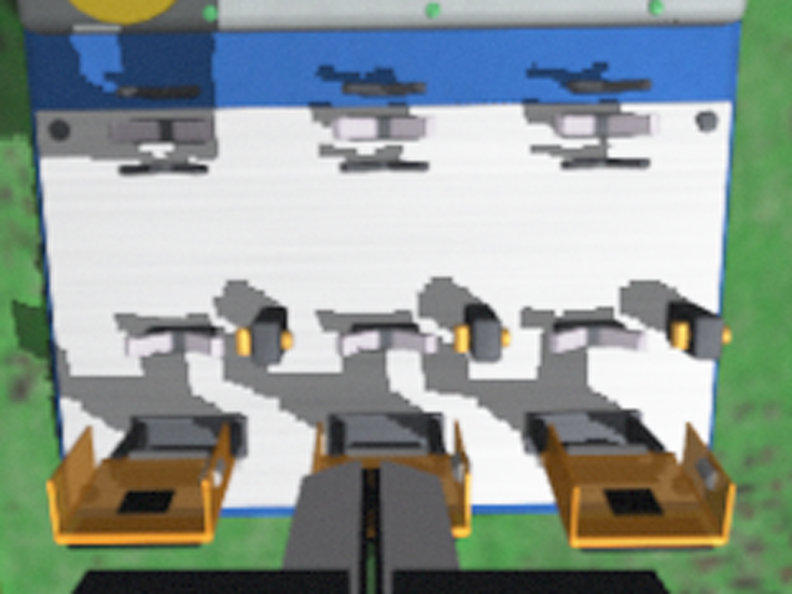

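```bash
python3 - <<'E'
from h import *
cal=get_calibration("wrist")
th=-0.0745;R=np.array([[np.cos(th),-np.sin(th)],[np.sin(th),np.cos(th)]])
F=[(170,130),(385,128),(603,126)];B=[(178,340),(388,341),(598,338)]
for f,b in zip(F,B):
    p=plane(cal,140+f[0]/3.3,75+f[1]/3.3,46)[:2];q=plane(cal,140+b[0]/3.3,75+b[1]/3.3,46)[:2]
    print(p.round(1),q.round(1),"len",np.linalg.norm(q-p).round(1),"ang",np.arctan2(*(q-p)[::-1]).round(3),"loc",(R.T@p).round(1),(R.T@q).round(1), "bay",(q-40*(q-p)/87).round(1))
s=np.array([425.5,-72]);g=np.array([441.2,135.7]);print("stop/green loc",R.T@s,R.T@g)
E
```

```text
[496.8 -63.2] [583.4 -71.4] len 87.0 ang -0.095 loc [500.1 -26. ] [587.1 -27.8] bay [543.6 -67.6]
[503.7  24. ] [591.8  17.8] len 88.2 ang -0.071 loc [500.6  61.4] [588.8  61.8] bay [551.3  20.6]
[510.8 112.2] [598.4 107. ] len 87.7 ang -0.06 loc [501.  149.9] [588.7 151.2] bay [558.1 109.4]
stop/green loc [429.67876982 -40.12984885] [429.8758803  168.16259256]
```

The geometry agrees: rest spacing is 87 to 88 mm, bay spacing is 88 and the keys are 46 apart. That gives a tester yaw of about -0.077, with bay3 (544.5,-67.3), bay2 (551.3,20.6), bay1 (558,109) and the stop at (425.5,-72). Pressing the stop now.

Request:
arm_command(targets=[{"hand": -1, "x": 0.028, "y": -0.0192, "z": 0, "yaw": 0}, {"hand": -1, "x": 0.028, "y": -0.0192, "z": 0, "yaw": 0}, {"hand": -1, "x": 0.028, "y": -0.0192, "z": 0.03, "yaw": 0}, {"hand": -1, "x": 0.028, "y": -0.0192, "z": 0.03, "yaw": 0}, {"hand": -1, "x": 0.028, "y": -0.0192, "z": 0.03, "yaw": 0}, {"hand": -1, "x": 0, "y": 0, "z": 0.04, "yaw": 0}, {"hand": -1, "x": 0, "y": 0, "z": 0.04, "yaw": 0}, {"hand": -1, "x": 0, "y": 0, "z": 0.02, "yaw": 0}, {"hand": -1, "x": 0, "y": 0, "z": 0, "yaw": 0}, {"hand": -1, "x": 0, "y": 0, "z": 0, "yaw": 0}])

```text
clock: 3.25
eef_pos: [425.2, -69.3, 106.3]
eef_rot: [-3.142, 0.001, 3.055]
wrist_force: [0.4, 1.1, 0.8]
finger_gap: 0.4
finger_force: 0.0
```

```bash
python3 - <<'E'
from h import *
s=manip.read_state();print(s["clock"],s["eef_pos"].round(1),s["eef_rot"].round(3),s["wrist_force"].round(1))
sc,si=shot("scene"),shot("side")
for nm,(cal,img) in (("scene",sc),("side",si)):
    m=red(img);p=proj(cal,[425.5,-72,75]);print(nm,p.round(1),[b for b in blobs(m) if np.hypot(b[1]-p[0],b[2]-p[1])<25], "tcp px",proj(cal,s["eef_pos"]).round(1))
    cv2.imwrite(f"pics/{nm}1.png",cv2.resize(img[int(p[1])-40:int(p[1])+40,int(p[0])-50:int(p[0])+50],None,fx=4,fy=4,interpolation=cv2.INTER_CUBIC)[:,:,::-1])
a=np.hstack([cv2.imread("pics/scene1.png"),cv2.imread("pics/side1.png")]);cv2.imwrite("pics/both1.png",a)
E
```

```text
3.25 [425.2 -69.3 106.3] [-3.142e+00  1.000e-03  3.055e+00] [0.4 1.1 0.8]
scene [244.4 216.6] [(49, 244.9, 219.9, 241, 216, 10, 8)] tcp px [243.8 209. ]
side [294.8 197.7] [(77, 294.9, 198.6, 290, 194, 11, 10)] tcp px [294.5 188.8]
```

View pics/both1.png

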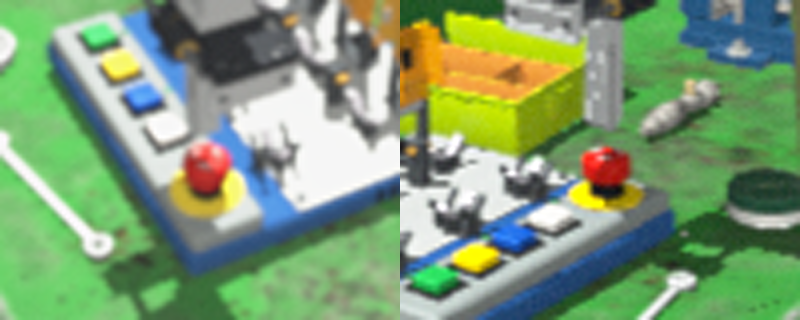

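Both views show the closed fingertips right above the red head (side view at ~(605,120) over (606,165)). Pressing.

Request:
arm_command(targets=[{"hand": -1, "x": 0, "y": -0.002, "z": 0.018, "yaw": 0}, {"hand": -1, "x": 0, "y": 0, "z": 0.005, "yaw": 0}, {"hand": -1, "x": 0, "y": 0, "z": 0.004, "yaw": 0}, {"hand": -1, "x": 0, "y": 0, "z": 0.004, "yaw": 0}, {"hand": -1, "x": 0, "y": 0, "z": 0.002, "yaw": 0}, {"hand": -1, "x": 0, "y": 0, "z": 0, "yaw": 0}, {"hand": -1, "x": 0, "y": 0, "z": 0, "yaw": 0}])

```text
clock: 4.05
eef_pos: [425.4, -71.8, 74.0]
eef_rot: [-3.141, 0.001, 3.054]
wrist_force: [-5.8, 1.1, 18.9]
finger_gap: 0.4
finger_force: 9.3
```

Request:
arm_command(targets=[{"hand": -1, "x": 0, "y": 0, "z": -0.02, "yaw": 0}, {"hand": -1, "x": 0, "y": 0, "z": -0.02, "yaw": 0}, {"hand": -1, "x": 0, "y": 0, "z": -0.03, "yaw": 0}, {"hand": -1, "x": 0, "y": 0, "z": -0.03, "yaw": 0}, {"hand": 0, "x": -0.006, "y": 0.0276, "z": 0, "yaw": 0}, {"hand": 0, "x": -0.006, "y": 0.0276, "z": 0, "yaw": 0}, {"hand": 0, "x": -0.006, "y": 0.0276, "z": 0, "yaw": 0}, {"hand": 0, "x": -0.006, "y": 0.0276, "z": 0, "yaw": 0}, {"hand": 0, "x": -0.006, "y": 0.0276, "z": 0, "yaw": 0}, {"hand": 0, "x": -0.006, "y": 0.0276, "z": 0, "yaw": 0}])

```text
clock: 5.05
eef_pos: [475.5, 91.4, 173.0]
eef_rot: [3.141, 0.001, 3.054]
wrist_force: [0.7, 0.0, 0.7]
finger_gap: 44.4
finger_force: 0.0
```

Request:
arm_command(targets=[{"hand": 0, "x": -0.006, "y": 0.0276, "z": 0, "yaw": 0}, {"hand": 0, "x": -0.006, "y": 0.0276, "z": 0, "yaw": 0}, {"hand": 0, "x": -0.006, "y": 0.0276, "z": 0, "yaw": 0}, {"hand": 0, "x": -0.006, "y": 0.0276, "z": 0, "yaw": 0}, {"hand": 0, "x": -0.006, "y": 0.0276, "z": 0, "yaw": 0}, {"hand": 0, "x": -0.006, "y": 0.0276, "z": 0, "yaw": 0}, {"hand": 0, "x": -0.006, "y": 0.0276, "z": 0, "yaw": 0}, {"hand": 0, "x": -0.006, "y": 0.0276, "z": 0, "yaw": 0}, {"hand": 0, "x": -0.006, "y": 0.0276, "z": 0, "yaw": 0}, {"hand": 0, "x": -0.006, "y": 0.0276, "z": 0, "yaw": 0}])

```text
clock: 6.05
eef_pos: [559.4, 361.0, 172.8]
eef_rot: [3.141, 0.0, 3.054]
wrist_force: [0.5, -0.1, -0.5]
finger_gap: 47.3
finger_force: 0.0
```

Request:
arm_command(targets=[{"hand": 0, "x": 0, "y": 0, "z": 0, "yaw": 0}])

```text
clock: 6.15
eef_pos: [559.1, 362.4, 172.1]
eef_rot: [3.141, -0.0, 3.056]
wrist_force: [-0.7, -1.3, -0.2]
finger_gap: 46.9
finger_force: 0.0
```

```bash
python3 - <<'E'
from h import *
s=manip.read_state();print(s["clock"],s["eef_pos"].round(1),s["eef_rot"].round(3),s["wrist_force"].round(1))
cal,img=shot("scene");print([b for b in blobs(red(img),5,9) if 230<b[1]<260])
cal,img=shot("side");print([b for b in blobs(red(img),5,9) if 280<b[1]<310])
cal,img=shot("wrist","w3.png")
E
```

```text
6.15 [559.1 362.4 172.1] [ 3.141 -0.     3.056] [-0.7 -1.3 -0.2]
[(38, 245.0, 221.3, 240, 218, 11, 7)]
[(133, 301.6, 149.6, 298, 140, 8, 19), (78, 295.1, 200.1, 290, 196, 11, 9)]
```

View pics/w3.png

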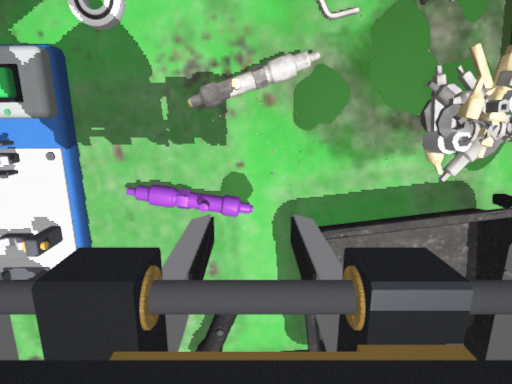

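The stop stays in: it is 2 px lower in both views with nothing touching it. The wrist view shows injector A with its brass tip at (192,103), stub at (235,85) and nozzle tip at (320,56). Purple is at (190,198) and the pile on the right is scrap.

```bash
cat >> h.py <<'E'
def tool(dw,yaw):  # world shift (mm) -> tool shift (m)
    x,y=np.cos(yaw),np.sin(yaw); return np.round([(dw[0]*x+dw[1]*y)/1000,(dw[0]*y-dw[1]*x)/1000,-dw[2]/1000],4)
def inj(cal,brass,noz,z=12):
    a=plane(cal,*brass,z);b=plane(cal,*noz,z);d=(b-a)[:2];L=np.linalg.norm(d);u=d/L
    return (a+b)/2,np.arctan2(u[1],u[0]),L,u
E
python3 - <<'E'
from h import *
cal=get_calibration("wrist");img=cv2.imread("pics/w3.png")[:,:,::-1].copy()
m=cv2.bitwise_not(mask(img,(40,90,0),(90,255,255)));m[:35]=0;m[125:]=0;m[:,:170]=0;m[:,340:]=0
b=blobs(m,100);print(b)
c=max(cv2.findContours(m,cv2.RETR_EXTERNAL,cv2.CHAIN_APPROX_NONE)[0],key=cv2.contourArea)
print(cv2.minAreaRect(c));P=c[:,0,:];print("ends",P[P[:,0].argmin()],P[P[:,0].argmax()])
p,a,L,u=inj(cal,(188,104),(320.5,55.5));print(p.round(1),a.round(3),L.round(1))
s=cv2.resize(img[40:120,170:340],None,fx=4,fy=4,interpolation=cv2.INTER_CUBIC);cv2.imwrite("pics/crop3.png",s[:,:,::-1])
E
```

```text
[(5025, 253.4, 75.1, 176, 38, 164, 82), (173, 175.7, 105.6, 170, 88, 19, 33), (130, 269.2, 97.7, 262, 92, 14, 13)]
((259.54608154296875, 72.54530334472656), (72.40415954589844, 162.7107391357422), 76.5347900390625)
ends [176  72] [339  72]
[456.  368.9  12. ] 1.818 145.6
```

View pics/crop3.png

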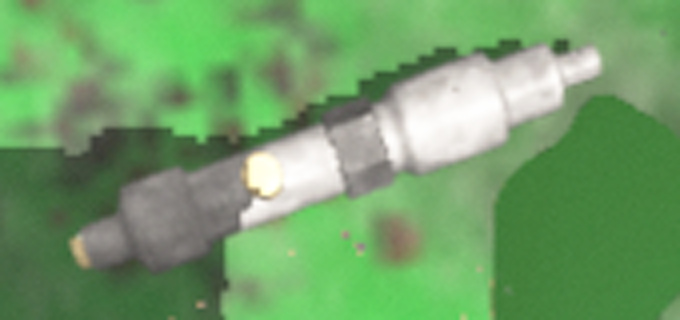

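Brass tip and nozzle tip give a length of 145.6 mm against 144, middle (456,369) and direction 1.82 rad. I'll turn and hover over the thick section (y=+12).

Request:
arm_command(targets=[{"hand": 0.4, "x": 0, "y": 0, "z": 0, "yaw": 0.137}, {"hand": 0.4, "x": 0, "y": 0, "z": 0, "yaw": 0.137}, {"hand": 0.4, "x": 0, "y": 0, "z": 0, "yaw": 0.137}, {"hand": 0.4, "x": 0, "y": 0, "z": 0, "yaw": 0.137}, {"hand": 0.4, "x": 0, "y": 0, "z": 0, "yaw": 0.137}, {"hand": 0.4, "x": 0, "y": 0, "z": 0, "yaw": 0.137}, {"hand": 0.4, "x": 0, "y": 0, "z": 0, "yaw": 0.137}, {"hand": 0.4, "x": 0, "y": 0, "z": 0, "yaw": 0.137}, {"hand": 0.4, "x": 0, "y": 0, "z": 0, "yaw": 0.137}, {"hand": 0.4, "x": 0, "y": 0, "z": 0, "yaw": 0}])

```text
clock: 7.3
eef_pos: [559.2, 358.8, 173.0]
eef_rot: [3.141, -0.0, 1.818]
wrist_force: [-0.0, 0.2, -0.1]
finger_gap: 65.9
finger_force: 0.0
```

Request:
arm_command(targets=[{"hand": 0.4, "x": 0.011, "y": -0.0246, "z": 0.01, "yaw": 0}, {"hand": 0.4, "x": 0.011, "y": -0.0246, "z": 0.01, "yaw": 0}, {"hand": 0.4, "x": 0.011, "y": -0.0246, "z": 0.01, "yaw": 0}, {"hand": 0.4, "x": 0.011, "y": -0.0246, "z": 0.01, "yaw": 0}, {"hand": 0.4, "x": 0, "y": 0, "z": 0.03, "yaw": 0}, {"hand": 0.4, "x": 0, "y": 0, "z": 0.03, "yaw": 0}, {"hand": 0.4, "x": 0, "y": 0, "z": 0, "yaw": 0}, {"hand": 0.4, "x": 0, "y": 0, "z": 0, "yaw": 0}])

```text
clock: 8.1
eef_pos: [453.2, 377.8, 73.3]
eef_rot: [3.141, 0.0, 1.823]
wrist_force: [-0.3, 0.9, 1.1]
finger_gap: 65.9
finger_force: 0.0
```

```bash
python3 - <<'E'
from h import *
s=manip.read_state();print(s["clock"],s["eef_pos"].round(1),s["eef_rot"].round(3),s["wrist_force"].round(1))
o=[]
for n in ("side","wrist"):
    cal,img=shot(n)
    if n=="side":
        p=proj(cal,[456,369,12]).astype(int);print(p,proj(cal,s["eef_pos"]).round(0));img=cv2.resize(img[max(0,p[1]-60):p[1]+60,p[0]-80:p[0]+80],(512,384),interpolation=cv2.INTER_CUBIC)
    o.append(cv2.resize(img,(400,300)))
cv2.imwrite("pics/b2.png",np.hstack(o)[:,:,::-1])
E
```

```text
8.1 [453.2 377.8  73.3] [3.141 0.    1.823] [-0.3  0.9  1.1]
[194 272] [192. 253.]
```

View pics/b2.png

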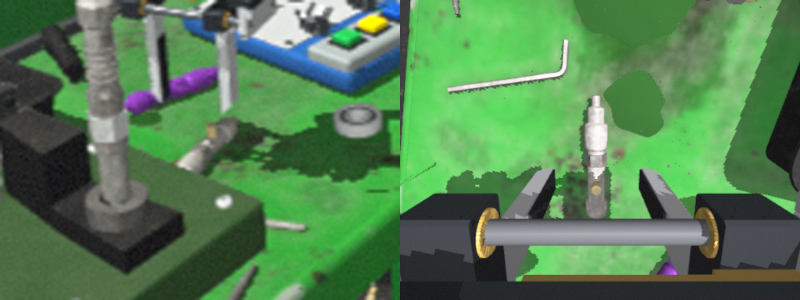

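The wrist half shows the injector centred between the fingers at column 597, lined up with the tool. Descending and gripping.

Request:
arm_command(targets=[{"hand": 0.4, "x": 0.003, "y": 0, "z": 0.025, "yaw": 0}, {"hand": 0.4, "x": 0, "y": 0, "z": 0.025, "yaw": 0}, {"hand": 0.4, "x": 0, "y": 0, "z": 0.014, "yaw": 0}, {"hand": 0.4, "x": 0, "y": 0, "z": 0.006, "yaw": 0}, {"hand": -1, "x": 0, "y": 0, "z": 0, "yaw": 0}, {"hand": -1, "x": 0, "y": 0, "z": 0, "yaw": 0}, {"hand": -1, "x": 0, "y": 0, "z": 0, "yaw": 0}, {"hand": -1, "x": 0, "y": 0, "z": 0, "yaw": 0}, {"hand": -1, "x": 0, "y": 0, "z": 0, "yaw": 0}, {"hand": -1, "x": 0, "y": 0, "z": 0, "yaw": 0}], newtons=40)

```text
clock: 9.2
eef_pos: [452.2, 381.0, 2.8]
eef_rot: [3.141, -0.0, 1.821]
wrist_force: [-0.1, -1.1, 2.6]
finger_gap: 23.4
finger_force: 40.0
```

Gripped at 23.4 mm. Lifting, then turning toward the bay's line.

Request:
arm_command(targets=[{"hand": -1, "x": 0, "y": 0, "z": -0.02, "yaw": 0}, {"hand": -1, "x": 0, "y": 0, "z": -0.04, "yaw": 0}, {"hand": -1, "x": 0, "y": 0, "z": -0.04, "yaw": 0}, {"hand": -1, "x": 0, "y": 0, "z": -0.04, "yaw": 0}, {"hand": -1, "x": 0, "y": 0, "z": -0.04, "yaw": 0}, {"hand": -1, "x": 0, "y": 0, "z": 0, "yaw": 0.1356}, {"hand": -1, "x": 0, "y": 0, "z": 0, "yaw": 0.1356}, {"hand": -1, "x": 0, "y": 0, "z": 0, "yaw": 0.1356}, {"hand": -1, "x": 0, "y": 0, "z": 0, "yaw": 0.1356}, {"hand": -1, "x": 0, "y": 0, "z": 0, "yaw": 0.1356}])

```text
clock: 10.2
eef_pos: [452.0, 380.8, 182.1]
eef_rot: [-3.141, 0.001, 1.137]
wrist_force: [0.6, -0.3, -3.1]
finger_gap: 23.1
finger_force: 40.0
```

Request:
arm_command(targets=[{"hand": -1, "x": 0, "y": 0, "z": 0, "yaw": 0.1356}, {"hand": -1, "x": 0, "y": 0, "z": 0, "yaw": 0.1356}, {"hand": -1, "x": 0, "y": 0, "z": 0, "yaw": 0.1356}, {"hand": -1, "x": 0, "y": 0, "z": 0, "yaw": 0.1356}, {"hand": -1, "x": 0, "y": 0, "z": 0, "yaw": 0.1356}, {"hand": -1, "x": 0, "y": 0, "z": 0, "yaw": 0.1356}, {"hand": -1, "x": 0, "y": 0, "z": 0, "yaw": 0.1356}, {"hand": -1, "x": 0, "y": 0, "z": 0, "yaw": 0.1356}, {"hand": -1, "x": 0, "y": 0, "z": 0, "yaw": 0.1356}, {"hand": -1, "x": 0, "y": 0, "z": 0, "yaw": 0}])

```text
clock: 11.2
eef_pos: [452.0, 380.8, 182.1]
eef_rot: [3.141, 0.0, -0.08]
wrist_force: [0.1, 0.6, -2.4]
finger_gap: 23.0
finger_force: 40.0
```

```bash
python3 - <<'E'
from h import *
s=manip.read_state();print(s["clock"],s["eef_pos"].round(1),s["eef_rot"].round(3),s["wrist_force"].round(1),s["finger_gap"],s["joints"].round(2))
cal,img=shot("wrist","w4.png")
cv2.imwrite("pics/w4c.png",cv2.resize(img[60:260,130:380],None,fx=3,fy=3,interpolation=cv2.INTER_CUBIC)[:,:,::-1])
print(tool([558.1-s["eef_pos"][0],109-s["eef_pos"][1],0],s["eef_rot"][2]))
E
```

```text
11.2 [452.  380.8 182.1] [ 3.141  0.    -0.08 ] [ 0.1  0.6 -2.4] 22.98196953389627 [ 0.64  0.41  1.43 -0.    1.3   2.29]
[0.1274 0.2625 0.    ]
```

View pics/w4c.png

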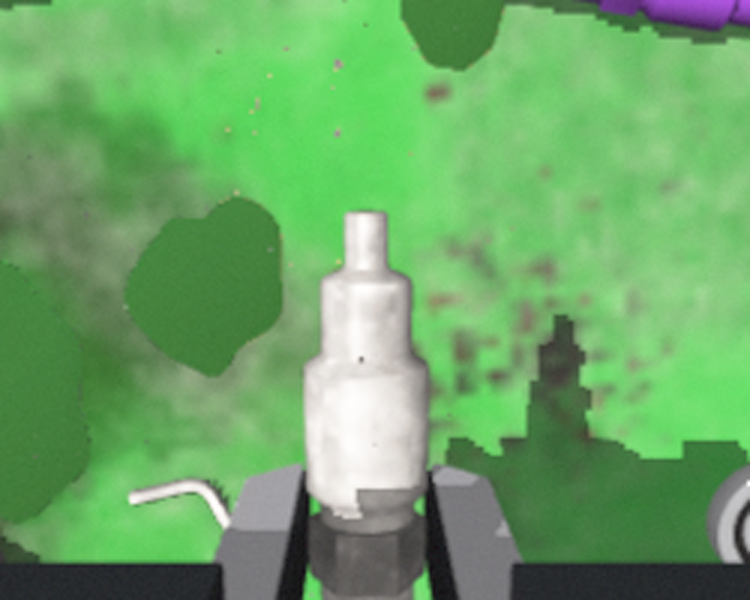

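The crop shows the nozzle tip at crop (367,212), i.e. image (252.3,130.7), and the step of the thick part at crop (366,362). The fingers hold the start of the thick section.

```bash
python3 - <<'E'
from h import *
s=manip.read_state();cal=get_calibration("wrist");e=s["eef_pos"];y=s["eef_rot"][2]
for n,u,v in (("tip",130+367/3,60+212/3),("step46",130+366/3,60+362/3)):
    p=plane(cal,u,v,e[2]+9.2);print(n,tool(p-e,y)*1000)
E
```

```text
tip [59.4  0.5 -9.2]
step46 [31.9  0.4 -9.2]
```

The middle of the injector is 13 mm behind the TCP in the tool frame. Moving over bay 1.

Request:
arm_command(targets=[{"hand": -1, "x": 0.014, "y": 0.0262, "z": 0, "yaw": 0}, {"hand": -1, "x": 0.014, "y": 0.0262, "z": 0, "yaw": 0}, {"hand": -1, "x": 0.014, "y": 0.0262, "z": 0, "yaw": 0}, {"hand": -1, "x": 0.014, "y": 0.0262, "z": 0, "yaw": 0}, {"hand": -1, "x": 0.014, "y": 0.0262, "z": 0, "yaw": 0}, {"hand": -1, "x": 0.014, "y": 0.0262, "z": 0, "yaw": 0}, {"hand": -1, "x": 0.014, "y": 0.0262, "z": 0, "yaw": 0}, {"hand": -1, "x": 0.014, "y": 0.0262, "z": 0, "yaw": 0}, {"hand": -1, "x": 0.014, "y": 0.0262, "z": 0, "yaw": 0}, {"hand": -1, "x": 0.014, "y": 0.0262, "z": 0, "yaw": 0}])

```text
clock: 12.25
eef_pos: [571.7, 107.7, 182.4]
eef_rot: [3.142, 0.0, -0.073]
wrist_force: [-0.1, 0.3, -1.9]
finger_gap: 23.2
finger_force: 40.0
```

Request:
arm_command(targets=[{"hand": -1, "x": 0, "y": 0, "z": 0, "yaw": 0}, {"hand": -1, "x": 0, "y": 0, "z": 0.025, "yaw": 0}, {"hand": -1, "x": 0, "y": 0, "z": 0.025, "yaw": 0}, {"hand": -1, "x": 0, "y": 0, "z": 0.025, "yaw": 0}, {"hand": -1, "x": 0, "y": 0, "z": 0, "yaw": 0}])

```text
clock: 12.75
eef_pos: [569.6, 109.1, 104.3]
eef_rot: [3.141, 0.006, -0.074]
wrist_force: [0.0, -0.2, -2.2]
finger_gap: 23.2
finger_force: 40.0
```

```bash
python3 - <<'E'
from h import *
s=manip.read_state();e=s["eef_pos"];print(s["clock"],e.round(1),s["eef_rot"].round(3),s["wrist_force"].round(1),s["finger_gap"])
print("to go",tool(np.array([571.1,108,0])-e,s["eef_rot"][2]))
o=[]
for n in ("wrist","scene"):
    cal,img=shot(n,n+"5.png")
    if n=="scene":
        p=proj(cal,[560,109,80]).astype(int);img=img[p[1]-48:p[1]+48,p[0]-64:p[0]+64]
    o.append(cv2.resize(img,(400,300),interpolation=cv2.INTER_CUBIC))
cv2.imwrite("pics/b3.png",np.hstack(o)[:,:,::-1])
E
```

```text
12.75 [569.6 109.1 104.3] [ 3.141  0.006 -0.074] [ 0.  -0.2 -2.2] 23.19786836906578
to go [0.0016 0.001  0.1043]
```

View pics/b3.png

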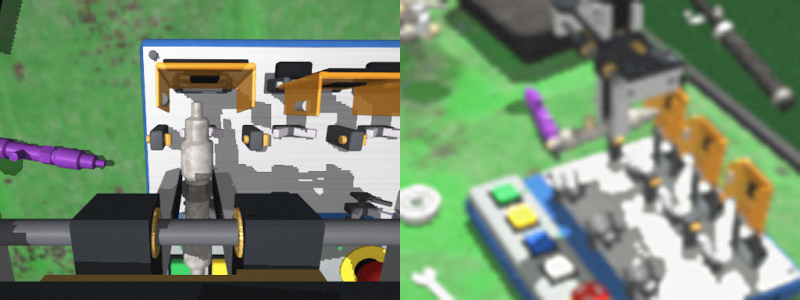

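The wrist half shows the nozzle at column 197 but bay 1's hood and plungers centred near 203 to 205. I'll check this lateral offset with the calibration before lowering.

```bash
python3 - <<'E'
from h import *
img=cv2.imread("pics/wrist5.png")[:,:,::-1].copy()
cv2.imwrite("pics/w5c.png",cv2.resize(img[40:260,170:370],None,fx=2.7,fy=2.7,interpolation=cv2.INTER_CUBIC)[:,:,::-1])
cal=get_calibration("wrist");s=manip.read_state();e=s["eef_pos"];yw=s["eef_rot"][2];print(cal["cam_to_world"].round(3))
B=np.array([558.1,109,62]);t=-.077;R=np.array([[np.cos(t),-np.sin(t),0],[np.sin(t),np.cos(t),0],[0,0,1]])
for n,l in (("hinge",(84,0,18)),("hood tl",(82,27,86)),("hood tr",(82,-27,86)),("rest",(40,0,-16)),("plunger1",(36,40,14)),("plunger2",(36,-48,14)),("axis end",(72,0,0))): print(n,proj(cal,B+R@np.array(l)).round(1),((proj(cal,B+R@np.array(l))-[170,40])*2.7).round(0))
E
```

```text
[[-7.40000e-02  9.70000e-01  2.33000e-01  6.38407e+02]
 [-9.97000e-01 -7.20000e-02 -1.50000e-02  1.04194e+02]
 [ 2.00000e-03 -2.33000e-01  9.72000e-01  2.86800e+02]
 [ 0.00000e+00  0.00000e+00  0.00000e+00  1.00000e+00]]
hinge [253.5 110.3] [225. 190.]
hood tl [192.5 112.1] [ 61. 195.]
hood tr [316.6 112.5] [396. 196.]
rest [253.  168.8] [224. 348.]
plunger1 [195.7 181.5] [ 69. 382.]
plunger2 [322.1 181.8] [411. 383.]
axis end [253.3 128.2] [225. 238.]
```

View pics/w5c.png

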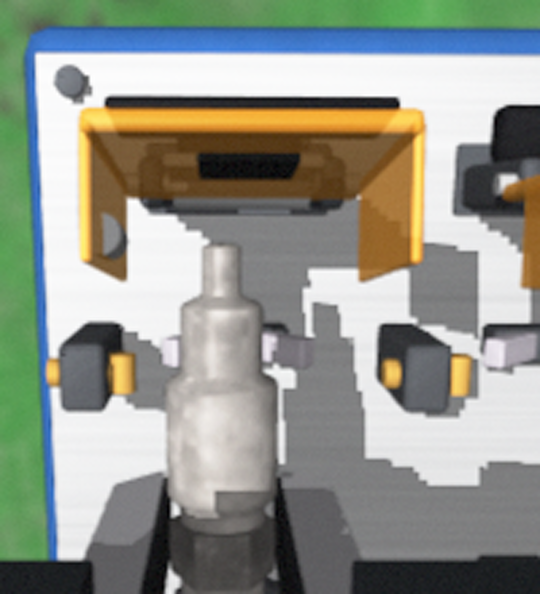

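Measured from near and against the held injector, the bays sit about 3.5 mm further toward -y than the first estimate, and x agrees. Correcting and lowering.

Request:
arm_command(targets=[{"hand": -1, "x": 0.0016, "y": 0.0045, "z": 0, "yaw": 0}, {"hand": -1, "x": 0, "y": 0, "z": 0.015, "yaw": 0}, {"hand": -1, "x": 0, "y": 0, "z": 0.015, "yaw": 0}, {"hand": -1, "x": 0, "y": 0, "z": 0.01, "yaw": 0}, {"hand": -1, "x": 0, "y": 0, "z": 0.004, "yaw": 0}, {"hand": -1, "x": 0, "y": 0, "z": 0.003, "yaw": 0}, {"hand": -1, "x": 0, "y": 0, "z": 0.002, "yaw": 0}, {"hand": -1, "x": 0, "y": 0, "z": 0, "yaw": 0}, {"hand": -1, "x": 0, "y": 0, "z": 0, "yaw": 0}])

```text
clock: 13.75
eef_pos: [572.9, 104.3, 58.8]
eef_rot: [-3.142, -0.001, -0.078]
wrist_force: [0.1, 0.4, -2.9]
finger_gap: 23.0
finger_force: 40.0
```

Request:
arm_command(targets=[{"hand": -1, "x": -0.001, "y": 0, "z": 0.002, "yaw": 0}, {"hand": -1, "x": 0, "y": 0, "z": 0.002, "yaw": 0}, {"hand": -1, "x": 0, "y": 0, "z": 0.001, "yaw": 0}, {"hand": -1, "x": 0, "y": 0, "z": 0.001, "yaw": 0}, {"hand": -1, "x": 0, "y": 0, "z": 0, "yaw": 0}, {"hand": -1, "x": 0, "y": 0, "z": 0, "yaw": 0}])

```text
clock: 14.35
eef_pos: [572.0, 104.5, 53.0]
eef_rot: [-3.141, -0.001, -0.078]
wrist_force: [-2.0, 2.1, 5.2]
finger_gap: 22.7
finger_force: 40.0
```

Seated at z=53, as predicted for the V rests (about 7 N of contact). Releasing, backing off and checking.

Request:
arm_command(targets=[{"hand": -0.1, "x": 0, "y": 0, "z": 0, "yaw": 0}, {"hand": -0.1, "x": 0, "y": 0, "z": 0, "yaw": 0}, {"hand": -0.1, "x": 0, "y": 0, "z": 0, "yaw": 0}, {"hand": -0.1, "x": 0, "y": 0, "z": -0.01, "yaw": 0}, {"hand": -0.1, "x": 0, "y": 0, "z": -0.03, "yaw": 0}, {"hand": -0.1, "x": 0, "y": 0, "z": -0.04, "yaw": 0}, {"hand": -0.1, "x": 0, "y": 0, "z": -0.04, "yaw": 0}, {"hand": -0.1, "x": -0.03, "y": 0, "z": -0.02, "yaw": 0}, {"hand": -0.1, "x": -0.04, "y": 0, "z": 0, "yaw": 0}, {"hand": -0.1, "x": -0.04, "y": 0, "z": 0, "yaw": 0}])

```text
clock: 15.35
eef_pos: [460.8, 112.8, 193.4]
eef_rot: [-3.141, -0.002, -0.078]
wrist_force: [-0.4, 0.8, 0.5]
finger_gap: 42.2
finger_force: 0.0
```

Request:
arm_command(targets=[{"hand": -0.1, "x": -0.04, "y": 0, "z": 0, "yaw": 0}, {"hand": -0.1, "x": -0.02, "y": 0, "z": 0, "yaw": 0}, {"hand": -0.1, "x": 0, "y": 0, "z": 0, "yaw": 0}, {"hand": -0.1, "x": 0, "y": 0, "z": 0, "yaw": 0}])

```text
clock: 15.75
eef_pos: [402.9, 117.5, 193.3]
eef_rot: [-3.141, -0.002, -0.077]
wrist_force: [-0.2, -0.6, 0.0]
finger_gap: 42.2
finger_force: 0.0
```

```bash
python3 - <<'E'
from h import *
s=manip.read_state();e=s["eef_pos"];print(s["clock"],e.round(1),s["eef_rot"].round(3),s["wrist_force"].round(1),s["finger_gap"])
cal,img=shot("wrist","w6.png")
cs,si=shot("scene","scene6.png")
print(inj(cs,(342,298.5),(309.7,265.2)))
B=np.array([558,105.5,62]);t=-.077;R=np.array([[np.cos(t),-np.sin(t),0],[np.sin(t),np.cos(t),0],[0,0,1]])
for l in ((72,0,0),(-72,0,0),(-19,0,22)): print(l,proj(cal,B+R@np.array(l)).round(1))
a=img[:300,150:400]; b=cv2.resize(si[240:320,280:370],None,fx=3.5,fy=3.5,interpolation=cv2.INTER_CUBIC)
a=cv2.resize(a,(500,600)); b=cv2.copyMakeBorder(cv2.resize(b,(300,267)),0,333,0,0,cv2.BORDER_CONSTANT)
cv2.imwrite("pics/b4.png",np.hstack([a,b])[:,:,::-1])
E
```

```text
15.75 [402.9 117.5 193.3] [-3.141e+00 -2.000e-03 -7.700e-02] [-0.2 -0.6  0. ] 42.20188967959141
(array([ 518.25013648, -364.4868873 ,   12.        ]), np.float64(1.592641154905624), np.float64(135.61545659449857), array([-0.02184309,  0.99976141]))
(72, 0, 0) [251.6 -76.9]
(-72, 0, 0) [251.4  98.6]
(-19, 0, 22) [251.5  32.5]
```

View pics/b4.png

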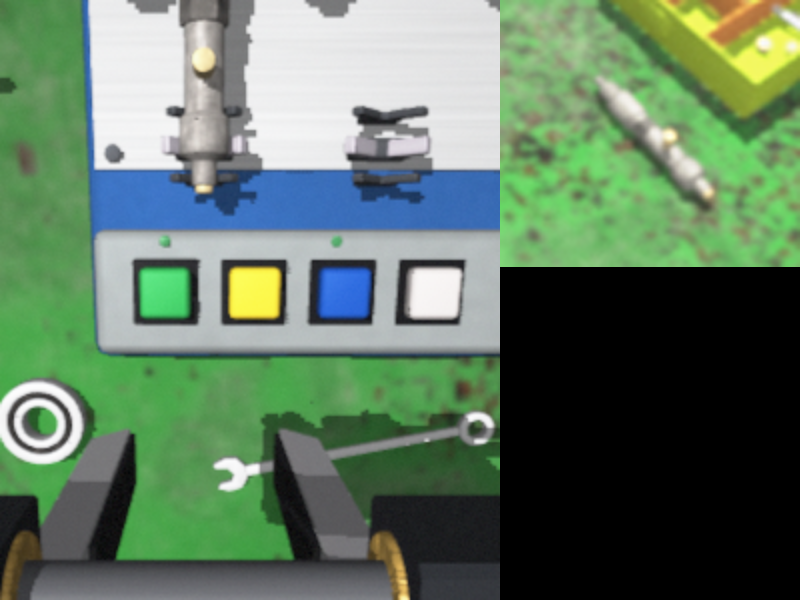

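Injector A lies in bay 1 with the brass end at (204,190) between the front cheeks, stub up, nozzle back. The right crop shows B undisturbed, nozzle up-left and brass lower right. Going to B.

Request:
arm_command(targets=[{"hand": 0.4, "x": 0, "y": 0, "z": 0, "yaw": -0.139}, {"hand": 0.4, "x": 0, "y": 0, "z": 0, "yaw": -0.139}, {"hand": 0.4, "x": 0, "y": 0, "z": 0, "yaw": -0.139}, {"hand": 0.4, "x": 0, "y": 0, "z": 0, "yaw": -0.139}, {"hand": 0.4, "x": 0, "y": 0, "z": 0, "yaw": -0.139}, {"hand": 0.4, "x": 0, "y": 0, "z": 0, "yaw": -0.139}, {"hand": 0.4, "x": 0, "y": 0, "z": 0, "yaw": -0.139}, {"hand": 0.4, "x": 0, "y": 0, "z": 0, "yaw": -0.139}, {"hand": 0.4, "x": 0, "y": 0, "z": 0, "yaw": -0.139}, {"hand": 0.4, "x": 0, "y": 0, "z": 0, "yaw": -0.139}])

```text
clock: 16.85
eef_pos: [402.9, 117.3, 192.2]
eef_rot: [-3.141, 0.0, 1.318]
wrist_force: [-0.1, 0.1, -0.0]
finger_gap: 65.6
finger_force: 0.0
```

Request:
arm_command(targets=[{"hand": 0.4, "x": 0, "y": 0, "z": 0, "yaw": -0.139}, {"hand": 0.4, "x": 0, "y": 0, "z": 0, "yaw": -0.139}, {"hand": 0.4, "x": -0.0288, "y": 0.0062, "z": 0, "yaw": 0}, {"hand": 0.4, "x": -0.0288, "y": 0.0062, "z": 0, "yaw": 0}, {"hand": 0.4, "x": -0.0288, "y": 0.0062, "z": 0, "yaw": 0}, {"hand": 0.4, "x": -0.0288, "y": 0.0062, "z": 0, "yaw": 0}, {"hand": 0.4, "x": -0.0288, "y": 0.0062, "z": 0, "yaw": 0}, {"hand": 0.4, "x": -0.0288, "y": 0.0062, "z": 0, "yaw": 0}, {"hand": 0.4, "x": -0.0288, "y": 0.0062, "z": 0, "yaw": 0}, {"hand": 0.4, "x": -0.0288, "y": 0.0062, "z": 0, "yaw": 0}])

```text
clock: 17.85
eef_pos: [457.0, -113.7, 192.1]
eef_rot: [-3.141, -0.0, 1.59]
wrist_force: [-0.2, 0.5, 0.1]
finger_gap: 65.6
finger_force: 0.0
```

Request:
arm_command(targets=[{"hand": 0.4, "x": -0.0288, "y": 0.0062, "z": 0, "yaw": 0}, {"hand": 0.4, "x": -0.0288, "y": 0.0062, "z": 0, "yaw": 0}, {"hand": 0.4, "x": -0.0288, "y": 0.0062, "z": 0, "yaw": 0}, {"hand": 0.4, "x": -0.0288, "y": 0.0062, "z": 0, "yaw": 0}, {"hand": 0.4, "x": -0.0288, "y": 0.0062, "z": 0, "yaw": 0}, {"hand": 0.4, "x": -0.0288, "y": 0.0062, "z": 0.02, "yaw": 0}, {"hand": 0.4, "x": -0.0288, "y": 0.0062, "z": 0.03, "yaw": 0}, {"hand": 0.4, "x": -0.0288, "y": 0.0062, "z": 0.03, "yaw": 0}, {"hand": 0.4, "x": -0.0288, "y": 0.0062, "z": 0.01, "yaw": 0}, {"hand": 0.4, "x": 0, "y": 0, "z": 0, "yaw": 0}])

```text
clock: 18.85
eef_pos: [516.5, -372.7, 98.9]
eef_rot: [-3.138, -0.002, 1.588]
wrist_force: [0.0, 1.0, 0.4]
finger_gap: 65.7
finger_force: 0.0
```

Request:
arm_command(targets=[{"hand": 0.4, "x": 0, "y": 0, "z": 0, "yaw": 0}])

```text
clock: 18.95
eef_pos: [517.1, -370.5, 101.4]
eef_rot: [-3.141, -0.001, 1.589]
wrist_force: [-0.1, -0.5, 0.2]
finger_gap: 65.6
finger_force: 0.0
```

```bash
python3 - <<'E'
from h import *
s=manip.read_state();e=s["eef_pos"];print(s["clock"],e.round(1),s["eef_rot"].round(3),s["wrist_force"].round(1),s["finger_gap"])
cal,img=shot("wrist","w7.png")
cv2.imwrite("pics/w7c.png",cv2.resize(img[60:300,100:400],None,fx=2.5,fy=2.5,interpolation=cv2.INTER_CUBIC)[:,:,::-1])
E
```

```text
18.95 [ 517.1 -370.5  101.4] [-3.141e+00 -1.000e-03  1.589e+00] [-0.1 -0.5  0.2] 65.57780270913558
```

View pics/w7c.png

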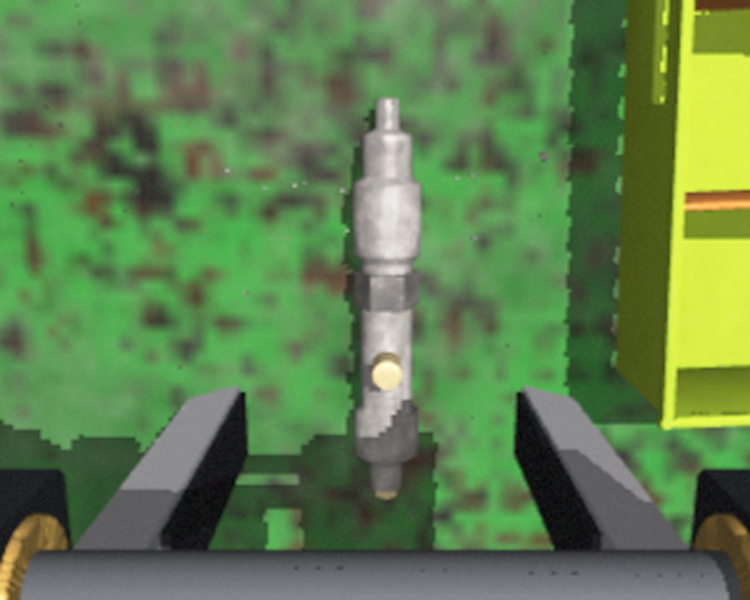

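B is aligned with the tool: nozzle tip at crop (389,98), brass tip at (386,498), stub at (386,373).

```bash
python3 - <<'E'
from h import *
s=manip.read_state();e=s["eef_pos"];y=s["eef_rot"][2];cal=get_calibration("wrist")
p,a,L,u=inj(cal,(254.4,259.2),(255.6,99.2));print(p,a,L)
g=p[:2]+12*u;print("go",tool(np.array([*g,2.8])-e,y),"dyaw",y-a)
g=p+np.array([*(12*u),0])
E
```

```text
[ 519.66602879 -362.08283391   12.        ] 1.5865329795847074 145.30115698295725
go [0.0198 0.0026 0.0994] dyaw 0.0035831693464281056
```

Request:
arm_command(targets=[{"hand": 0.4, "x": 0.01, "y": 0.002, "z": 0.02, "yaw": 0}, {"hand": 0.4, "x": 0.01, "y": 0, "z": 0.025, "yaw": 0}, {"hand": 0.4, "x": 0, "y": 0, "z": 0.03, "yaw": 0}, {"hand": 0.4, "x": 0, "y": 0, "z": 0.018, "yaw": 0}, {"hand": 0.4, "x": 0, "y": 0, "z": 0.005, "yaw": 0}, {"hand": -1, "x": 0, "y": 0, "z": 0, "yaw": 0}, {"hand": -1, "x": 0, "y": 0, "z": 0, "yaw": 0}, {"hand": -1, "x": 0, "y": 0, "z": 0, "yaw": 0}, {"hand": -1, "x": 0, "y": 0, "z": 0, "yaw": 0}, {"hand": -1, "x": 0, "y": 0, "z": 0, "yaw": 0}], newtons=40)

```text
clock: 20.0
eef_pos: [518.9, -350.0, 5.0]
eef_rot: [3.141, 0.0, 1.59]
wrist_force: [-0.4, 0.4, -0.3]
finger_gap: 29.2
finger_force: 0.0
```

Request:
arm_command(targets=[{"hand": -1, "x": 0, "y": 0, "z": 0, "yaw": 0}])

```text
clock: 20.1
eef_pos: [518.8, -350.0, 4.8]
eef_rot: [3.141, 0.0, 1.59]
wrist_force: [-0.6, 0.8, 3.7]
finger_gap: 22.6
finger_force: 40.0
```

Gripped at 22.6 mm. Lifting, turning and moving over bay 3.

Request:
arm_command(targets=[{"hand": -1, "x": 0, "y": 0, "z": -0.02, "yaw": 0}, {"hand": -1, "x": 0, "y": 0, "z": -0.04, "yaw": 0}, {"hand": -1, "x": 0, "y": 0, "z": -0.04, "yaw": 0}, {"hand": -1, "x": 0, "y": 0, "z": -0.04, "yaw": 0}, {"hand": -1, "x": 0, "y": 0, "z": -0.04, "yaw": 0}, {"hand": -1, "x": 0, "y": 0, "z": 0, "yaw": 0.139}, {"hand": -1, "x": 0, "y": 0, "z": 0, "yaw": 0.139}, {"hand": -1, "x": 0, "y": 0, "z": 0, "yaw": 0.139}, {"hand": -1, "x": 0, "y": 0, "z": 0, "yaw": 0.139}, {"hand": -1, "x": 0, "y": 0, "z": 0, "yaw": 0.139}])

```text
clock: 21.1
eef_pos: [518.6, -349.7, 183.9]
eef_rot: [-3.141, 0.0, 0.89]
wrist_force: [0.8, 0.2, -3.1]
finger_gap: 23.0
finger_force: 40.0
```

Request:
arm_command(targets=[{"hand": -1, "x": 0, "y": 0, "z": 0, "yaw": 0.139}, {"hand": -1, "x": 0, "y": 0, "z": 0, "yaw": 0.139}, {"hand": -1, "x": 0, "y": 0, "z": 0, "yaw": 0.139}, {"hand": -1, "x": 0, "y": 0, "z": 0, "yaw": 0.139}, {"hand": -1, "x": 0, "y": 0, "z": 0, "yaw": 0.139}, {"hand": -1, "x": 0, "y": 0, "z": 0, "yaw": 0.139}, {"hand": -1, "x": 0, "y": 0, "z": 0, "yaw": 0.139}, {"hand": -1, "x": 0.0017, "y": -0.028, "z": 0, "yaw": 0}, {"hand": -1, "x": 0.0017, "y": -0.028, "z": 0, "yaw": 0}, {"hand": -1, "x": 0.0017, "y": -0.028, "z": 0, "yaw": 0}])

```text
clock: 22.1
eef_pos: [530.1, -265.5, 183.9]
eef_rot: [-3.141, 0.001, -0.078]
wrist_force: [0.4, -0.2, -3.0]
finger_gap: 22.9
finger_force: 40.0
```

Request:
arm_command(targets=[{"hand": -1, "x": 0.0017, "y": -0.028, "z": 0, "yaw": 0}, {"hand": -1, "x": 0.0017, "y": -0.028, "z": 0, "yaw": 0}, {"hand": -1, "x": 0.0017, "y": -0.028, "z": 0, "yaw": 0}, {"hand": -1, "x": 0.0017, "y": -0.028, "z": 0, "yaw": 0}, {"hand": -1, "x": 0.0017, "y": -0.028, "z": 0, "yaw": 0}, {"hand": -1, "x": 0.0017, "y": -0.028, "z": 0, "yaw": 0}, {"hand": -1, "x": 0.0017, "y": -0.028, "z": 0.02, "yaw": 0}, {"hand": -1, "x": 0, "y": 0, "z": 0.03, "yaw": 0}, {"hand": -1, "x": 0, "y": 0, "z": 0.03, "yaw": 0}, {"hand": -1, "x": 0, "y": 0, "z": 0, "yaw": 0}])

```text
clock: 23.1
eef_pos: [555.3, -71.4, 100.6]
eef_rot: [-3.141, 0.007, -0.077]
wrist_force: [0.7, -0.3, -3.2]
finger_gap: 22.8
finger_force: 40.0
```

Request:
arm_command(targets=[{"hand": -1, "x": 0, "y": 0, "z": 0, "yaw": 0}])

```text
clock: 23.2
eef_pos: [557.5, -72.2, 105.0]
eef_rot: [-3.142, 0.001, -0.078]
wrist_force: [1.2, 0.8, -3.4]
finger_gap: 22.8
finger_force: 40.0
```

```bash
python3 - <<'E'
from h import *
s=manip.read_state();e=s["eef_pos"];y=s["eef_rot"][2];print(s["clock"],e.round(1),s["eef_rot"].round(3),s["wrist_force"].round(1),s["finger_gap"])
cal,img=shot("wrist","w8.png")
cv2.imwrite("pics/w8c.png",cv2.resize(img[40:260,170:370],None,fx=2.7,fy=2.7,interpolation=cv2.INTER_CUBIC)[:,:,::-1])
B=np.array([544.3,-71,62]);t=-.077;R=np.array([[np.cos(t),-np.sin(t),0],[np.sin(t),np.cos(t),0],[0,0,1]])
for n,l in (("hood tl",(82,27,86)),("hood tr",(82,-27,86)),("rest",(40,0,-16)),("plunger1",(36,40,14)),("axis end",(72,0,0))): print(n,((proj(cal,B+R@np.array(l))-[170,40])*2.7).round(0))
for z in (e[2]+7.2,): 
  print("tip here at row for offset 60:",((proj(cal,e+np.array([60*np.cos(y),60*np.sin(y),7.2]))-[170,40])*2.7).round(0))
print("to go",tool(B+R@np.array([12.5,0,0])-e,y))
E
```

```text
23.2 [557.5 -72.2 105. ] [-3.142e+00  1.000e-03 -7.800e-02] [ 1.2  0.8 -3.4] 22.81650826078971
hood tl [ 47. 195.]
hood tr [390. 195.]
rest [219. 349.]
plunger1 [ 61. 385.]
axis end [219. 238.]
tip here at row for offset 60: [219. 242.]
to go [-0.0007 -0.0001  0.043 ]
```

View pics/w8c.png

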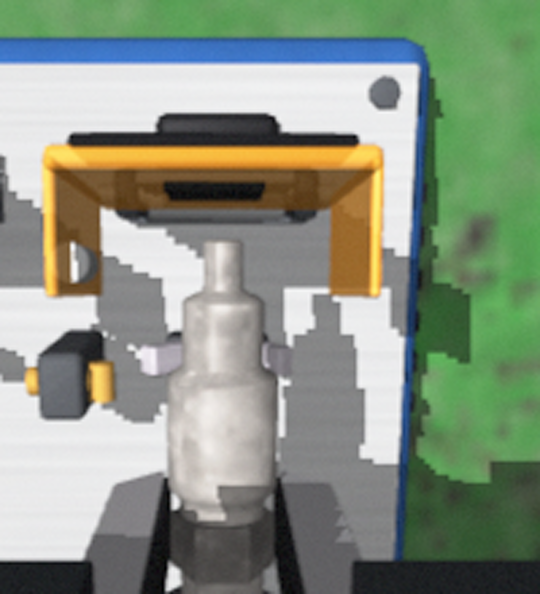

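Nozzle tip at (222,242) as predicted. The rest is centred at about column 216 and the hood at 213, so the offset is only about 1 mm. Lowering.

Request:
arm_command(targets=[{"hand": -1, "x": -0.0007, "y": -0.0012, "z": 0.015, "yaw": 0}, {"hand": -1, "x": 0, "y": 0, "z": 0.015, "yaw": 0}, {"hand": -1, "x": 0, "y": 0, "z": 0.01, "yaw": 0}, {"hand": -1, "x": 0, "y": 0, "z": 0.004, "yaw": 0}, {"hand": -1, "x": 0, "y": 0, "z": 0.002, "yaw": 0}, {"hand": -1, "x": 0, "y": 0, "z": 0.002, "yaw": 0}, {"hand": -1, "x": 0, "y": 0, "z": 0.002, "yaw": 0}, {"hand": -1, "x": 0, "y": 0, "z": 0, "yaw": 0}, {"hand": -1, "x": 0, "y": 0, "z": 0, "yaw": 0}])

```text
clock: 24.15
eef_pos: [557.2, -70.8, 54.8]
eef_rot: [3.142, -0.001, -0.078]
wrist_force: [0.6, 0.7, -0.5]
finger_gap: 23.3
finger_force: 40.0
```

Request:
arm_command(targets=[{"hand": -1, "x": 0, "y": 0, "z": 0.0005, "yaw": 0}, {"hand": -0.1, "x": 0, "y": 0, "z": 0, "yaw": 0}, {"hand": -0.1, "x": 0, "y": 0, "z": 0, "yaw": 0}, {"hand": -0.1, "x": 0, "y": 0, "z": 0, "yaw": 0}, {"hand": -0.1, "x": 0, "y": 0, "z": -0.01, "yaw": 0}, {"hand": -0.1, "x": 0, "y": 0, "z": -0.03, "yaw": 0}, {"hand": -0.1, "x": 0, "y": 0, "z": -0.04, "yaw": 0}, {"hand": -0.1, "x": 0, "y": 0, "z": -0.04, "yaw": 0}, {"hand": -0.1, "x": 0, "y": 0, "z": -0.04, "yaw": 0}, {"hand": -0.1, "x": -0.03, "y": -0.01, "z": -0.04, "yaw": 0}])

```text
clock: 25.15
eef_pos: [528.8, -59.3, 255.1]
eef_rot: [3.141, -0.001, -0.078]
wrist_force: [-0.0, 0.1, -0.1]
finger_gap: 42.4
finger_force: 0.0
```

Request:
arm_command(targets=[{"hand": -1, "x": -0.04, "y": -0.014, "z": -0.02, "yaw": 0}, {"hand": -1, "x": -0.04, "y": -0.014, "z": 0, "yaw": 0}, {"hand": -1, "x": -0.04, "y": -0.014, "z": 0, "yaw": 0}, {"hand": -1, "x": -0.02, "y": -0.014, "z": 0, "yaw": 0}, {"hand": -1, "x": 0, "y": -0.014, "z": 0, "yaw": 0}, {"hand": -1, "x": 0, "y": 0, "z": 0, "yaw": 0}, {"hand": -1, "x": 0, "y": 0, "z": 0, "yaw": 0}])

```text
clock: 25.85
eef_pos: [394.2, 21.7, 273.6]
eef_rot: [3.141, -0.0, -0.077]
wrist_force: [0.3, 0.9, 0.3]
finger_gap: 0.6
finger_force: 0.0
```

```bash
python3 - <<'E'
from h import *
s=manip.read_state();e=s["eef_pos"];y=s["eef_rot"][2];print(s["clock"],e.round(1),s["eef_rot"].round(3),s["wrist_force"].round(1),s["finger_gap"])
cal,img=shot("wrist","w9.png")
cv2.imwrite("pics/w9c.png",cv2.resize(img[0:240,110:390],None,fx=2.5,fy=2.5,interpolation=cv2.INTER_CUBIC)[:,:,::-1])
E
```

```text
25.85 [394.2  21.7 273.6] [ 3.141 -0.    -0.077] [0.3 0.9 0.3] 0.6256052205986702
```

View pics/w9c.png

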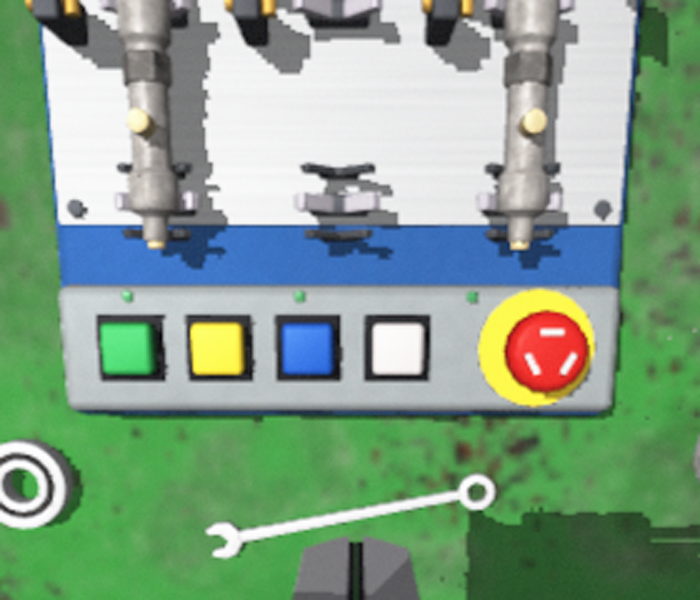

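Both injectors lie seated in bays 1 and 3, brass ends at (155,243) and (519,243) between the cheeks, stubs up, and the stop is still in. I've now viewed more pictures (17) than the 14 allowed, so I'll measure only numerically from here. Next I get key and stop positions and the rear clearance.

```bash
python3 - <<'E'
from h import *
img=cv2.imread("pics/w9.png")[:,:,::-1].copy();cal=get_calibration("wrist");cs=get_calibration("scene")
for n,u,v in (("rail",358,198),("rail2",330,175)):
    print(n,plane(cs,u,v,0).round(0),plane(cs,u,v,60).round(0))
def pt(n,b,z): print(n,b,plane(cal,b[1],b[2],z).round(1))
pt("stop",blobs(red(img),200)[0],78)
pt("blue",[b for b in blobs(mask(img,*C["blue"]),200) if b[2]>125][0],57)
pt("yellow",[b for b in blobs(mask(img,*C["yellow"]),200) if b[1]<220][0],57)
m=mask(img,(0,0,190),(180,40,255));pt("white",[b for b in blobs(m,200,12) if 250<b[1]<290 and 125<b[2]<155][0],57)
m=mask(img,(55,100,60),(85,255,230))[120:160,145:180];b=blobs(m,100)[0];pt("green",(b[0],b[1]+145,b[2]+120),57)
s,i=shot("scene");am=mask(i,*C["amber"]);print(blobs(am,30,8))
E
```

```text
rail [ 872. -148.    0.] [ 813. -189.   60.]
rail2 [877.  10.   0.] [817. -42.  60.]
stop (676, 327.7, 139.9, 312, 125, 33, 31) [426.5 -72.8  78. ]
blue (436, 232.8, 139.0, 222, 129, 22, 21) [434.8  41.8  57. ]
yellow (425, 196.3, 138.9, 186, 129, 21, 21) [438.4  87.7  57. ]
white (371, 268.4, 138.9, 259, 130, 20, 19) [431.5  -3.1  57. ]
green (361, 160.9, 140.0) [440.5 132.4  57. ]
[(1341, 15.9, 267.8, 0, 245, 40, 48), (629, 351.5, 232.5, 328, 213, 53, 40), (335, 276.0, 162.6, 263, 146, 26, 36), (171, 296.8, 184.6, 289, 175, 15, 22), (31, 405.1, 267.4, 393, 258, 22, 20)]
```

The rear rail is at x>810, so there is room behind the hoods. Going over and behind hood 2.

Request:
arm_command(targets=[{"hand": -1, "x": 0.0286, "y": -0.0008, "z": 0, "yaw": 0}, {"hand": -1, "x": 0.0286, "y": -0.0008, "z": 0, "yaw": 0}, {"hand": -1, "x": 0.0286, "y": -0.0008, "z": 0, "yaw": 0}, {"hand": -1, "x": 0.0286, "y": -0.0008, "z": 0, "yaw": 0}, {"hand": -1, "x": 0.0286, "y": -0.0008, "z": 0, "yaw": 0}, {"hand": -1, "x": 0.0286, "y": -0.0008, "z": 0, "yaw": 0}, {"hand": -1, "x": 0.0286, "y": -0.0008, "z": 0, "yaw": 0}, {"hand": -1, "x": 0.0286, "y": -0.0008, "z": 0, "yaw": 0}, {"hand": -1, "x": 0.0286, "y": -0.0008, "z": 0, "yaw": 0}, {"hand": -1, "x": 0.0286, "y": -0.0008, "z": 0, "yaw": 0}])

```text
clock: 26.95
eef_pos: [681.1, 6.6, 272.4]
eef_rot: [3.141, 0.001, -0.078]
wrist_force: [-0.2, 0.0, 0.5]
finger_gap: 0.2
finger_force: 0.0
```

Request:
arm_command(targets=[{"hand": -1, "x": 0, "y": 0, "z": 0, "yaw": 0}, {"hand": -1, "x": 0, "y": 0, "z": 0.04, "yaw": 0}, {"hand": -1, "x": 0, "y": 0, "z": 0.04, "yaw": 0}, {"hand": -1, "x": 0, "y": 0, "z": 0.04, "yaw": 0}, {"hand": -1, "x": 0, "y": 0, "z": 0.018, "yaw": 0}, {"hand": -1, "x": 0, "y": 0, "z": 0, "yaw": 0}, {"hand": -1, "x": 0, "y": 0, "z": 0, "yaw": 0}])

```text
clock: 27.65
eef_pos: [680.0, 7.2, 136.2]
eef_rot: [3.142, -0.001, -0.078]
wrist_force: [-0.2, -0.7, 0.9]
finger_gap: 0.4
finger_force: 0.0
```

Request:
arm_command(targets=[{"hand": -1, "x": -0.02, "y": 0, "z": 0, "yaw": 0}, {"hand": -1, "x": -0.017, "y": 0, "z": 0, "yaw": 0}, {"hand": -1, "x": -0.0155, "y": 0, "z": 0, "yaw": 0}, {"hand": -1, "x": -0.0158, "y": 0, "z": 0.0072, "yaw": 0}, {"hand": -1, "x": -0.0091, "y": 0, "z": 0.0072, "yaw": 0}, {"hand": -1, "x": -0.0075, "y": 0, "z": 0.0089, "yaw": 0}, {"hand": -1, "x": -0.0055, "y": 0, "z": 0.0101, "yaw": 0}, {"hand": -1, "x": -0.0034, "y": 0, "z": 0.0111, "yaw": 0}, {"hand": -1, "x": -0.001, "y": 0, "z": 0.006, "yaw": 0}, {"hand": -1, "x": 0, "y": 0, "z": 0, "yaw": 0}])

```text
clock: 28.65
eef_pos: [585.2, 14.9, 84.1]
eef_rot: [3.142, 0.001, -0.078]
wrist_force: [-0.4, 0.4, -0.1]
finger_gap: 0.3
finger_force: 0.0
```

```bash
python3 - <<'E'
from h import *
s=manip.read_state();print(s["eef_pos"].round(1),s["wrist_force"].round(1))
_,i=shot("scene","scene10.png");print(blobs(mask(i,*C["amber"])[100:200,240:320],15,8))
_,i=shot("side","side10.png");print(blobs(mask(i,*C["amber"]),25,8))
E
```

```text
[585.2  14.9  84.1] [-0.4  0.4 -0.1]
[(172, 56.8, 84.6, 49, 75, 15, 22), (65, 35.3, 88.3, 30, 84, 16, 9)]
[(407, 259.9, 173.9, 243, 164, 43, 20), (270, 208.1, 187.4, 199, 177, 20, 25), (59, 233.3, 198.8, 226, 193, 13, 12), (33, 245.4, 196.2, 240, 193, 9, 7)]
```

Request:
arm_command(targets=[{"hand": -1, "x": 0, "y": 0, "z": 0.002, "yaw": 0}, {"hand": -1, "x": 0, "y": 0, "z": 0.002, "yaw": 0}, {"hand": -1, "x": 0, "y": 0, "z": 0.001, "yaw": 0}, {"hand": -1, "x": 0, "y": 0, "z": 0.001, "yaw": 0}, {"hand": -1, "x": 0, "y": 0, "z": 0.001, "yaw": 0}, {"hand": -1, "x": 0, "y": 0, "z": 0, "yaw": 0}])

```text
clock: 29.35
eef_pos: [585.8, 15.1, 79.9]
eef_rot: [-3.142, -0.002, -0.078]
wrist_force: [-9.9, 0.8, 22.6]
finger_gap: 0.6
finger_force: 11.6
```

```bash
python3 - <<'E'
from h import *
for n in ("scene","side"):
    c=get_calibration(n)
    for k,h in (("h1",(641.7,99)),("h2",(634.7,10.8)),("h3",(627.9,-77))):
        h=np.array([*h,80.]);d=np.array([.997,-.077,0])
        print(n,k,"shut mid",proj(c,h-34*d).round(0),"front edge",proj(c,h-68*d).round(0),"open mid",proj(c,h+[0,0,34]).round(0))
E
```

```text
scene h1 shut mid [262. 169.] front edge [254. 171.] open mid [270. 159.]
scene h2 shut mid [274. 182.] front edge [266. 185.] open mid [283. 172.]
scene h3 shut mid [287. 197.] front edge [279. 200.] open mid [297. 186.]
side h1 shut mid [216. 202.] front edge [224. 204.] open mid [208. 189.]
side h2 shut mid [235. 193.] front edge [243. 196.] open mid [227. 182.]
side h3 shut mid [253. 186.] front edge [260. 188.] open mid [245. 174.]
```

22.6 N at z=79.9, so hood 2 is level. Lifting off and going behind hood 3, with a check on hood 2.

Request:
arm_command(targets=[{"hand": -1, "x": 0, "y": 0, "z": -0.02, "yaw": 0}, {"hand": -1, "x": 0, "y": 0, "z": -0.03, "yaw": 0}, {"hand": -1, "x": 0, "y": 0, "z": -0.03, "yaw": 0}, {"hand": -1, "x": 0, "y": 0, "z": -0.032, "yaw": 0}, {"hand": -1, "x": 0.0238, "y": 0.022, "z": 0, "yaw": 0}, {"hand": -1, "x": 0.0238, "y": 0.022, "z": 0, "yaw": 0}, {"hand": -1, "x": 0.0238, "y": 0.022, "z": 0, "yaw": 0}, {"hand": -1, "x": 0.0238, "y": 0.022, "z": 0, "yaw": 0}, {"hand": -1, "x": 0, "y": 0, "z": 0, "yaw": 0}, {"hand": -1, "x": 0, "y": 0, "z": 0, "yaw": 0}])

```text
clock: 30.35
eef_pos: [673.3, -80.2, 188.9]
eef_rot: [-3.141, 0.001, -0.078]
wrist_force: [-0.3, -0.1, -0.7]
finger_gap: 0.5
finger_force: 0.0
```

```bash
python3 - <<'E'
from h import *
s=manip.read_state();e=s["eef_pos"];print(e.round(1),s["wrist_force"].round(1))
print("to go",tool(np.array([627.9+45,-77-3.5,136])-e,s["eef_rot"][2]))
_,i=shot("scene","scene11.png");print(blobs(mask(i,*C["amber"])[100:220,240:320],15,8))
_,i=shot("side","side11.png");print(blobs(mask(i,*C["amber"]),25,8))
E
```

```text
[673.3 -80.2 188.9] [-0.3 -0.1 -0.7]
to go [-0.0003  0.0003  0.0529]
[(174, 30.1, 55.7, 23, 46, 14, 23), (172, 56.8, 84.6, 49, 75, 15, 22), (69, 34.6, 87.8, 28, 79, 18, 15)]
[(489, 257.2, 173.8, 238, 164, 48, 21), (277, 208.3, 187.4, 199, 177, 20, 25), (67, 232.9, 197.8, 223, 191, 20, 14), (33, 245.1, 196.7, 240, 194, 9, 6)]
```

Hood 2 stays flat at scene (275,188), while hoods 1 and 3 still stand at (270,156) and (297,185). Same arc for hood 3.

Request:
arm_command(targets=[{"hand": -1, "x": 0, "y": 0, "z": 0.03, "yaw": 0}, {"hand": -1, "x": 0, "y": 0, "z": 0.023, "yaw": 0}, {"hand": -1, "x": -0.02, "y": 0, "z": 0, "yaw": 0}, {"hand": -1, "x": -0.017, "y": 0, "z": 0, "yaw": 0}, {"hand": -1, "x": -0.0155, "y": 0, "z": 0, "yaw": 0}, {"hand": -1, "x": -0.0158, "y": 0, "z": 0.0072, "yaw": 0}, {"hand": -1, "x": -0.0091, "y": 0, "z": 0.0072, "yaw": 0}, {"hand": -1, "x": -0.0075, "y": 0, "z": 0.0089, "yaw": 0}, {"hand": -1, "x": -0.0055, "y": 0, "z": 0.0101, "yaw": 0}, {"hand": -1, "x": -0.0034, "y": 0, "z": 0.0111, "yaw": 0}])

```text
clock: 31.45
eef_pos: [579.6, -72.2, 92.2]
eef_rot: [-3.142, -0.001, -0.077]
wrist_force: [0.4, 0.3, 9.0]
finger_gap: 0.4
finger_force: 5.0
```

Request:
arm_command(targets=[{"hand": -1, "x": -0.001, "y": 0, "z": 0.006, "yaw": 0}, {"hand": -1, "x": 0, "y": 0, "z": 0.003, "yaw": 0}, {"hand": -1, "x": 0, "y": 0, "z": 0.002, "yaw": 0}, {"hand": -1, "x": 0, "y": 0, "z": 0.001, "yaw": 0}, {"hand": -1, "x": 0, "y": 0, "z": 0.001, "yaw": 0}, {"hand": -1, "x": 0, "y": 0, "z": 0, "yaw": 0}, {"hand": -1, "x": 0, "y": 0, "z": 0, "yaw": 0}])

```text
clock: 32.15
eef_pos: [578.9, -72.5, 80.1]
eef_rot: [-3.141, -0.0, -0.077]
wrist_force: [-7.6, 3.4, 12.9]
finger_gap: 0.6
finger_force: 6.4
```

Request:
arm_command(targets=[{"hand": -1, "x": 0, "y": 0, "z": 0.0015, "yaw": 0}, {"hand": -1, "x": 0, "y": 0, "z": 0, "yaw": 0}, {"hand": -1, "x": 0, "y": 0, "z": 0, "yaw": 0}])

```text
clock: 32.45
eef_pos: [579.0, -72.6, 79.9]
eef_rot: [-3.142, -0.001, -0.077]
wrist_force: [-13.3, 3.4, 25.7]
finger_gap: 0.4
finger_force: 13.0
```

Request:
arm_command(targets=[{"hand": -1, "x": 0, "y": 0, "z": -0.02, "yaw": 0}, {"hand": -1, "x": 0, "y": 0, "z": -0.03, "yaw": 0}, {"hand": -1, "x": 0, "y": 0, "z": -0.03, "yaw": 0}, {"hand": -1, "x": 0, "y": 0, "z": -0.032, "yaw": 0}, {"hand": -1, "x": 0.0158, "y": -0.0293, "z": 0, "yaw": 0}, {"hand": -1, "x": 0.0158, "y": -0.0293, "z": 0, "yaw": 0}, {"hand": -1, "x": 0.0158, "y": -0.0293, "z": 0, "yaw": 0}, {"hand": -1, "x": 0.0158, "y": -0.0293, "z": 0, "yaw": 0}, {"hand": -1, "x": 0.0158, "y": -0.0293, "z": 0, "yaw": 0}, {"hand": -1, "x": 0.0158, "y": -0.0293, "z": 0, "yaw": 0}])

```text
clock: 33.45
eef_pos: [687.8, 96.4, 189.5]
eef_rot: [3.141, -0.0, -0.078]
wrist_force: [0.8, -0.8, 0.6]
finger_gap: 0.4
finger_force: 0.0
```

Request:
arm_command(targets=[{"hand": -1, "x": 0, "y": 0, "z": 0, "yaw": 0}, {"hand": -1, "x": 0, "y": 0, "z": 0, "yaw": 0}])

```text
clock: 33.65
eef_pos: [687.1, 95.5, 188.9]
eef_rot: [3.141, 0.001, -0.077]
wrist_force: [0.1, -0.1, 0.7]
finger_gap: 0.4
finger_force: 0.0
```

```bash
python3 - <<'E'
from h import *
s=manip.read_state();e=s["eef_pos"];print(e.round(1),s["wrist_force"].round(1))
print("to go",tool(np.array([641.7+45,99-3.5,136])-e,s["eef_rot"][2]))
_,i=shot("scene","scene12.png");print(blobs(mask(i,*C["amber"])[100:220,240:320],15,8))
_,i=shot("side","side12.png");print(blobs(mask(i,*C["amber"]),25,8))
E
```

```text
[687.1  95.5 188.9] [ 0.1 -0.1  0.7]
to go [-0.0004  0.0001  0.0529]
[(173, 30.2, 55.8, 23, 46, 14, 23), (79, 48.6, 102.7, 40, 94, 20, 15), (78, 35.1, 87.5, 28, 79, 18, 15)]
[(366, 261.1, 174.0, 238, 167, 48, 15), (279, 208.2, 187.5, 199, 177, 20, 25), (66, 233.5, 197.8, 223, 191, 20, 14), (59, 251.7, 190.8, 244, 185, 16, 12), (34, 245.1, 196.8, 240, 194, 9, 6)]
```

Hood 3 is flat too, at scene (289,203). Hood 1 next.

Request:
arm_command(targets=[{"hand": -1, "x": 0, "y": 0, "z": 0.03, "yaw": 0}, {"hand": -1, "x": 0, "y": 0, "z": 0.023, "yaw": 0}, {"hand": -1, "x": -0.02, "y": 0, "z": 0, "yaw": 0}, {"hand": -1, "x": -0.017, "y": 0, "z": 0, "yaw": 0}, {"hand": -1, "x": -0.0155, "y": 0, "z": 0, "yaw": 0}, {"hand": -1, "x": -0.0158, "y": 0, "z": 0.0072, "yaw": 0}, {"hand": -1, "x": -0.0091, "y": 0, "z": 0.0072, "yaw": 0}, {"hand": -1, "x": -0.0075, "y": 0, "z": 0.0089, "yaw": 0}, {"hand": -1, "x": -0.0055, "y": 0, "z": 0.0101, "yaw": 0}, {"hand": -1, "x": -0.0034, "y": 0, "z": 0.0111, "yaw": 0}])

```text
clock: 34.75
eef_pos: [593.3, 101.8, 92.1]
eef_rot: [3.142, -0.001, -0.078]
wrist_force: [0.5, -3.1, 11.0]
finger_gap: 0.8
finger_force: 5.7
```

Request:
arm_command(targets=[{"hand": -1, "x": -0.001, "y": 0, "z": 0.006, "yaw": 0}, {"hand": -1, "x": 0, "y": 0, "z": 0.003, "yaw": 0}, {"hand": -1, "x": 0, "y": 0, "z": 0.002, "yaw": 0}, {"hand": -1, "x": 0, "y": 0, "z": 0.001, "yaw": 0}, {"hand": -1, "x": 0, "y": 0, "z": 0.0015, "yaw": 0}, {"hand": -1, "x": 0, "y": 0, "z": 0.0005, "yaw": 0}, {"hand": -1, "x": 0, "y": 0, "z": 0, "yaw": 0}, {"hand": -1, "x": 0, "y": 0, "z": 0, "yaw": 0}])

```text
clock: 35.55
eef_pos: [592.7, 102.4, 80.0]
eef_rot: [3.141, -0.001, -0.078]
wrist_force: [-11.7, -3.6, 20.1]
finger_gap: 0.7
finger_force: 10.4
```

Request:
arm_command(targets=[{"hand": -1, "x": 0, "y": 0, "z": 0.001, "yaw": 0}, {"hand": -1, "x": 0, "y": 0, "z": 0, "yaw": 0}, {"hand": -1, "x": 0, "y": 0, "z": -0.02, "yaw": 0}, {"hand": -1, "x": 0, "y": 0, "z": -0.03, "yaw": 0}, {"hand": -1, "x": 0, "y": 0, "z": -0.04, "yaw": 0}, {"hand": -1, "x": 0, "y": 0, "z": -0.04, "yaw": 0}, {"hand": 0.3, "x": -0.0191, "y": 0.0234, "z": 0, "yaw": 0}, {"hand": 0.3, "x": -0.0191, "y": 0.0234, "z": 0, "yaw": 0}, {"hand": 0.3, "x": -0.0191, "y": 0.0234, "z": 0, "yaw": 0}, {"hand": 0.3, "x": -0.0191, "y": 0.0234, "z": 0, "yaw": 0}])

```text
clock: 36.55
eef_pos: [508.3, 14.5, 207.1]
eef_rot: [-3.141, -0.0, -0.077]
wrist_force: [0.5, -0.1, 0.3]
finger_gap: 29.2
finger_force: 0.0
```

Request:
arm_command(targets=[{"hand": 0.3, "x": -0.0191, "y": 0.0234, "z": 0, "yaw": 0}, {"hand": 0.3, "x": -0.0191, "y": 0.0234, "z": 0, "yaw": 0}, {"hand": 0.3, "x": -0.0191, "y": 0.0234, "z": 0, "yaw": 0}, {"hand": 0.3, "x": -0.0191, "y": 0.0234, "z": 0, "yaw": 0}, {"hand": 0.3, "x": 0, "y": 0, "z": 0.02, "yaw": -0.133}, {"hand": 0.3, "x": 0, "y": 0, "z": 0.02, "yaw": -0.133}, {"hand": 0.3, "x": 0, "y": 0, "z": 0.02, "yaw": -0.133}, {"hand": 0.3, "x": 0, "y": 0, "z": 0.02, "yaw": 0}, {"hand": 0.3, "x": 0, "y": 0, "z": 0, "yaw": 0}, {"hand": 0.3, "x": 0, "y": 0, "z": 0, "yaw": 0}])

```text
clock: 37.55
eef_pos: [425.9, -72.3, 127.6]
eef_rot: [-3.142, -0.0, 0.321]
wrist_force: [-0.1, -0.7, 0.8]
finger_gap: 60.9
finger_force: 0.0
```

```bash
python3 - <<'E'
from h import *
s=manip.read_state();e=s["eef_pos"];print(s["clock"],e.round(1),s["eef_rot"].round(3),s["wrist_force"].round(1),s["finger_gap"])
print("to go",tool(np.array([426,-72.5,57])-e,s["eef_rot"][2]))
c,i=shot("scene","scene13.png");print(blobs(mask(i,*C["amber"])[100:220,240:320],15,8));print([b for b in blobs(red(i),5,9) if 230<b[1]<260],proj(c,[426,-72.5,75]))
c,i=shot("side","side13.png");print(blobs(mask(i,*C["amber"]),25,8));print([b for b in blobs(red(i),5,9) if 280<b[1]<310],proj(c,[426,-72.5,75]))
E
```

```text
37.55 [425.9 -72.3 127.6] [-3.142 -0.     0.321] [-0.1 -0.7  0.8] 60.947201700754846
to go [0.     0.0003 0.0706]
[(74, 48.6, 102.9, 41, 94, 19, 15), (51, 36.4, 88.7, 30, 84, 16, 10)]
[(39, 245.1, 221.2, 240, 218, 11, 7)] [244.57439079 216.63270047]
[(350, 260.9, 174.0, 238, 167, 47, 15), (111, 241.8, 194.8, 223, 185, 37, 20), (75, 213.4, 206.8, 203, 200, 22, 14), (35, 245.0, 196.7, 239, 194, 10, 6), (27, 226.7, 204.7, 222, 202, 8, 6)]
[(78, 295.1, 200.1, 290, 196, 11, 9), (26, 304.0, 153.8, 302, 149, 4, 10)] [294.75987209 197.58416442]
```

All three hoods are flat and match each other in the side view, and the stop is still in. Lowering around the mushroom head and gripping it.

Request:
arm_command(targets=[{"hand": 0.3, "x": 0, "y": 0, "z": 0.025, "yaw": 0}, {"hand": 0.3, "x": 0, "y": 0, "z": 0.025, "yaw": 0}, {"hand": 0.3, "x": 0, "y": 0, "z": 0.015, "yaw": 0}, {"hand": 0.3, "x": 0, "y": 0, "z": 0.004, "yaw": 0}, {"hand": -1, "x": 0, "y": 0, "z": 0, "yaw": 0}, {"hand": -1, "x": 0, "y": 0, "z": 0, "yaw": 0}, {"hand": -1, "x": 0, "y": 0, "z": 0, "yaw": 0}, {"hand": -1, "x": 0, "y": 0, "z": 0, "yaw": 0}], newtons=20)

```text
clock: 38.45
eef_pos: [426.8, -73.2, 59.3]
eef_rot: [3.139, -0.002, 0.322]
wrist_force: [2.2, -8.2, 1.0]
finger_gap: 39.8
finger_force: 20.0
```

Request:
arm_command(targets=[{"hand": -1, "x": 0, "y": 0, "z": 0, "yaw": 0.1}, {"hand": -1, "x": 0, "y": 0, "z": 0, "yaw": 0.1}, {"hand": -1, "x": 0, "y": 0, "z": 0, "yaw": 0.1}, {"hand": -1, "x": 0, "y": 0, "z": 0, "yaw": 0.1}, {"hand": -1, "x": 0, "y": 0, "z": 0, "yaw": 0.1}, {"hand": -1, "x": 0, "y": 0, "z": 0, "yaw": 0.1}, {"hand": -1, "x": 0, "y": 0, "z": 0, "yaw": 0.1}, {"hand": -1, "x": 0, "y": 0, "z": 0, "yaw": 0.1}, {"hand": -1, "x": 0, "y": 0, "z": 0, "yaw": 0.05}, {"hand": -1, "x": 0, "y": 0, "z": 0, "yaw": 0}])

```text
clock: 39.45
eef_pos: [426.7, -74.4, 59.6]
eef_rot: [3.14, -0.005, -0.53]
wrist_force: [-1.9, -19.3, 5.5]
finger_gap: 39.4
finger_force: 20.0
```

Request:
arm_command(targets=[{"hand": 0.3, "x": 0, "y": 0, "z": 0, "yaw": 0}, {"hand": 0.3, "x": 0, "y": 0, "z": 0, "yaw": 0}, {"hand": 0.3, "x": 0, "y": 0, "z": 0, "yaw": 0}, {"hand": 0.3, "x": 0, "y": 0, "z": -0.02, "yaw": 0}, {"hand": 0.3, "x": 0, "y": 0, "z": -0.03, "yaw": 0}, {"hand": 0.3, "x": 0, "y": 0, "z": -0.03, "yaw": 0}, {"hand": 0.3, "x": 0, "y": 0, "z": -0.02, "yaw": 0}, {"hand": 0.3, "x": 0, "y": 0, "z": 0, "yaw": 0}, {"hand": 0.3, "x": 0, "y": 0, "z": 0, "yaw": 0}])

```text
clock: 40.35
eef_pos: [425.6, -72.1, 157.8]
eef_rot: [-3.142, 0.0, -0.528]
wrist_force: [0.5, 0.5, -0.1]
finger_gap: 60.9
finger_force: 0.0
```

```bash
python3 - <<'E'
from h import *
s=manip.read_state();e=s["eef_pos"];print(s["clock"],e.round(1),s["eef_rot"].round(3),s["wrist_force"].round(1),s["finger_gap"])
print("blue go",tool(np.array([434.3,43,100])-e,-0.077))
c,i=shot("scene");print([b for b in blobs(red(i),5,9) if 230<b[1]<260])
c,i=shot("side");print([b for b in blobs(red(i),5,9) if 280<b[1]<310]);print(blobs(mask(i,*C["amber"]),25,8))
E
```

```text
40.35 [425.6 -72.1 157.8] [-3.142  0.    -0.528] [ 0.5  0.5 -0.1] 60.91287873110093
blue go [-1.000e-04 -1.154e-01  5.780e-02]
[(52, 245.0, 219.3, 241, 214, 9, 10)]
[(72, 295.0, 198.7, 290, 194, 11, 9), (71, 300.1, 150.1, 298, 142, 6, 17)]
[(348, 260.9, 173.9, 238, 167, 46, 15), (110, 241.9, 194.7, 223, 185, 37, 20), (78, 213.5, 206.6, 203, 199, 22, 15), (34, 245.1, 196.6, 239, 194, 10, 6), (27, 226.7, 204.7, 222, 202, 8, 6)]
```

The stop is out again (side row 194, as at the start) and the hoods are unchanged. Next is the blue key: close, square up, move over it, press.

Request:
arm_command(targets=[{"hand": -1, "x": 0, "y": 0, "z": 0, "yaw": -0.15}, {"hand": -1, "x": 0, "y": 0, "z": 0, "yaw": -0.15}, {"hand": -1, "x": 0, "y": 0, "z": 0, "yaw": -0.15}, {"hand": -1, "x": 0, "y": -0.029, "z": 0.01, "yaw": 0}, {"hand": -1, "x": 0, "y": -0.029, "z": 0.01, "yaw": 0}, {"hand": -1, "x": 0, "y": -0.029, "z": 0.01, "yaw": 0}, {"hand": -1, "x": 0, "y": -0.029, "z": 0.01, "yaw": 0}, {"hand": -1, "x": 0, "y": 0, "z": 0.03, "yaw": 0}, {"hand": -1, "x": 0, "y": 0, "z": 0, "yaw": 0}, {"hand": -1, "x": 0, "y": 0, "z": 0, "yaw": 0}])

```text
clock: 41.45
eef_pos: [434.4, 43.2, 87.9]
eef_rot: [3.141, 0.002, -0.079]
wrist_force: [0.1, -0.5, 0.7]
finger_gap: 0.2
finger_force: 0.0
```

Request:
arm_command(targets=[{"hand": -1, "x": 0, "y": 0, "z": 0.02, "yaw": 0}, {"hand": -1, "x": 0, "y": 0, "z": 0.01, "yaw": 0}, {"hand": -1, "x": 0, "y": 0, "z": 0.004, "yaw": 0}, {"hand": -1, "x": 0, "y": 0, "z": 0.002, "yaw": 0}, {"hand": -1, "x": 0, "y": 0, "z": 0.001, "yaw": 0}, {"hand": -1, "x": 0, "y": 0, "z": 0, "yaw": 0}, {"hand": -1, "x": 0, "y": 0, "z": 0, "yaw": 0}])

```text
clock: 42.15
eef_pos: [435.0, 43.0, 52.5]
eef_rot: [3.141, -0.0, -0.079]
wrist_force: [-7.8, -3.9, 16.0]
finger_gap: 0.7
finger_force: 7.8
```

Blue is fully down (16 N, z=52.5). On to the white key.

Request:
arm_command(targets=[{"hand": -1, "x": 0, "y": 0, "z": -0.017, "yaw": 0}, {"hand": -1, "x": 0, "y": 0, "z": -0.02, "yaw": 0}, {"hand": -1, "x": 0, "y": 0.023, "z": 0, "yaw": 0}, {"hand": -1, "x": 0, "y": 0.023, "z": 0, "yaw": 0}, {"hand": -1, "x": 0, "y": 0, "z": 0, "yaw": 0}, {"hand": -1, "x": 0, "y": 0, "z": 0, "yaw": 0}])

```text
clock: 42.75
eef_pos: [431.4, -2.5, 88.6]
eef_rot: [-3.141, -0.001, -0.08]
wrist_force: [-0.2, 0.1, 1.1]
finger_gap: 0.5
finger_force: 0.0
```

Request:
arm_command(targets=[{"hand": -1, "x": 0, "y": 0, "z": 0.02, "yaw": 0}, {"hand": -1, "x": 0, "y": 0, "z": 0.01, "yaw": 0}, {"hand": -1, "x": 0, "y": 0, "z": 0.004, "yaw": 0}, {"hand": -1, "x": 0, "y": 0, "z": 0.002, "yaw": 0}, {"hand": -1, "x": 0, "y": 0, "z": 0.001, "yaw": 0}, {"hand": -1, "x": 0, "y": 0, "z": 0, "yaw": 0}, {"hand": -1, "x": 0, "y": 0, "z": 0, "yaw": 0}])

```text
clock: 43.45
eef_pos: [431.0, -1.8, 52.4]
eef_rot: [-3.141, 0.001, -0.078]
wrist_force: [-10.6, 4.9, 20.0]
finger_gap: 0.6
finger_force: 10.3
```

White is down. Then green, 138 mm to the left.

Request:
arm_command(targets=[{"hand": -1, "x": 0, "y": 0, "z": -0.017, "yaw": 0}, {"hand": -1, "x": 0, "y": 0, "z": -0.02, "yaw": 0}, {"hand": -1, "x": 0, "y": -0.0275, "z": 0, "yaw": 0}, {"hand": -1, "x": 0, "y": -0.0275, "z": 0, "yaw": 0}, {"hand": -1, "x": 0, "y": -0.0275, "z": 0, "yaw": 0}, {"hand": -1, "x": 0, "y": -0.0275, "z": 0, "yaw": 0}, {"hand": -1, "x": 0, "y": -0.0275, "z": 0, "yaw": 0}, {"hand": -1, "x": 0, "y": 0, "z": 0, "yaw": 0}, {"hand": -1, "x": 0, "y": 0, "z": 0, "yaw": 0}])

```text
clock: 44.35
eef_pos: [441.9, 134.9, 88.3]
eef_rot: [3.141, -0.0, -0.077]
wrist_force: [-0.0, -0.3, 0.0]
finger_gap: 0.4
finger_force: 0.0
```

Request:
arm_command(targets=[{"hand": -1, "x": 0, "y": 0, "z": 0.02, "yaw": 0}, {"hand": -1, "x": 0, "y": 0, "z": 0.01, "yaw": 0}, {"hand": -1, "x": 0, "y": 0, "z": 0.004, "yaw": 0}, {"hand": -1, "x": 0, "y": 0, "z": 0.002, "yaw": 0}, {"hand": -1, "x": 0, "y": 0, "z": 0.001, "yaw": 0}, {"hand": -1, "x": 0, "y": 0, "z": 0, "yaw": 0}, {"hand": -1, "x": 0, "y": 0, "z": 0, "yaw": 0}])

```text
clock: 45.05
eef_pos: [441.8, 133.9, 52.5]
eef_rot: [3.141, 0.001, -0.079]
wrist_force: [-9.8, -6.4, 20.6]
finger_gap: 0.4
finger_force: 9.5
```

Request:
arm_command(targets=[{"hand": -1, "x": 0, "y": 0, "z": -0.02, "yaw": 0}, {"hand": -1, "x": 0, "y": 0, "z": -0.04, "yaw": 0}, {"hand": -1, "x": -0.02, "y": 0.03, "z": -0.04, "yaw": 0}, {"hand": -1, "x": -0.02, "y": 0.03, "z": -0.04, "yaw": 0}, {"hand": -1, "x": -0.02, "y": 0.03, "z": -0.04, "yaw": 0}, {"hand": -1, "x": 0, "y": 0.03, "z": -0.04, "yaw": 0}, {"hand": -1, "x": 0, "y": 0, "z": 0, "yaw": 0}, {"hand": -1, "x": 0, "y": 0, "z": 0, "yaw": 0}, {"hand": -1, "x": 0, "y": 0, "z": 0, "yaw": 0}, {"hand": -1, "x": 0, "y": 0, "z": 0, "yaw": 0}])

```text
clock: 46.05
eef_pos: [377.3, 26.3, 261.6]
eef_rot: [3.142, 0.002, -0.078]
wrist_force: [-0.4, 0.1, -0.5]
finger_gap: 0.5
finger_force: 0.0
```

```bash
python3 - <<'E'
from h import *
s=manip.read_state();e=s["eef_pos"];print(s["clock"],e.round(1),s["eef_rot"].round(3),s["wrist_force"].round(1))
cal,img=shot("wrist","w14.png")
print("red",blobs(red(img),100))
hsv=cv2.cvtColor(img,cv2.COLOR_RGB2HSV)
# expected pixels of stub tops and brass ends of seated injectors, and brass-coloured blobs found
t=-.077;R=np.array([[np.cos(t),-np.sin(t),0],[np.sin(t),np.cos(t),0],[0,0,1]])
bm=mask(img,(15,40,120),(32,180,255))
for n,b in (("bay1",(558,106.5,62)),("bay3",(544.2,-70,62))):
    for l in ((-19,0,22),(-71,0,0)):
        p=proj(cal,np.array(b)+R@np.array(l));print(n,l,p.round(1),[x[:3] for x in blobs(bm,6,60) if np.hypot(x[1]-p[0],x[2]-p[1])<14])
c,i=shot("side");print([b for b in blobs(red(i),5,9) if 280<b[1]<310],blobs(mask(i,*C["amber"]),25,8))
c,i=shot("scene");print(blobs(mask(i,*C["amber"])[100:220,240:320],15,8))
E
```

```text
46.05 [377.3  26.3 261.6] [ 3.142e+00  2.000e-03 -7.800e-02] [-0.4  0.1 -0.5]
red [(767, 335.0, 125.6, 318, 109, 35, 34)]
bay1 (-19, 0, 22) [162.   29.6] [(57, 164.1, 27.4)]
bay1 (-71, 0, 0) [170.3  83.7] [(25, 171.0, 80.5)]
bay3 (-19, 0, 22) [330.2  30. ] [(89, 329.8, 27.5)]
bay3 (-71, 0, 0) [322.9  84. ] [(25, 323.1, 80.7)]
[(133, 301.6, 149.5, 298, 140, 8, 19), (77, 295.0, 198.4, 290, 194, 11, 9)] [(365, 261.1, 174.0, 238, 167, 48, 15), (77, 213.4, 206.6, 203, 200, 22, 14), (69, 233.1, 197.5, 223, 191, 20, 14), (53, 252.1, 190.6, 244, 185, 16, 12), (33, 245.1, 196.7, 240, 194, 9, 6), (28, 226.3, 204.8, 220, 202, 10, 6)]
[(76, 48.6, 102.9, 41, 94, 19, 15), (72, 34.6, 87.5, 28, 79, 18, 15), (67, 22.4, 73.5, 16, 66, 17, 13)]
```

Every injector mark is within about 3 px of where it should be, the hoods are flat and the stop is out. Handing in.

```bash
python3 -c "
from cell import manip
print(manip.sign_off())"
```

```text
the job is handed in; nothing more can be done
None
```

The job is handed in: the stop was locked, the only two injectors I found went into bays 1 and 3 (nozzles back), all three hoods were pressed shut, the stop was released, and blue, white and green were pressed in order. My last camera check agreed, but `sign_off()` returned no verdict, and I viewed 17 pictures, over the limit of 14.

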